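# Turn the utensil crock right way up on its mat

## Task

The red utensil crock has dried mouth-down on the worktop. Put the salt shaker that stands on the turquoise mat on the bamboo board, standing up, and turn the crock over so that it stands mouth-up on the worktop, wholly on the mat. Leave everything else where it is.

Things in the scene. Friction and masses are not known exactly. Their poses are not given: they have to be found in the camera images.
- crock: red crock, white band at its mouth: straight eight-sided tube closed at one end, 96 mm across flats (104 corners), 110 high, wall 5, base 6, 0.25-0.5 kg; too wide to grasp. Origin: centre of the MOUTH plane; z runs from mouth to base: up while mouth-down (as it starts, origin at height 0), down when mouth-up (origin 110 mm up). Flats face x and every 45 degrees on. Lying, its axis is 48 mm up
- crock_base (a point): centre of the outer face of the crock's closed base, 110 mm from crock along its z axis. The crock is matt and grippy: pushed forward and upward near its top it tips over, pushed low it slides
- mat: round turquoise mat, 180 mm across, fixed and flush with the worktop (nothing catches on it); origin at its centre, on the worktop. It starts on the other side of the worktop (left or right) from the crock
- shaker: white ceramic salt shaker with a steel top, starts standing on the mat: 42 mm across at the foot, tapering to 33 mm near the top, 75 mm high, 0.12 kg; origin at the centre of its underside, z up
- board: bamboo board fixed on the worktop, 150 mm (its x) by 340 mm (its y) by 20 mm thick; origin at the centre of its underside, top face 20 mm up
- eggcup: blue egg cup standing on the board, 48 mm across, 45 mm high; origin at the centre of its underside; leave alone
- spoon: wooden spoon, 240 mm long, lying along the board's y near the board's far edge; origin under it near its middle; leave alone
- ramekin: white pot-shaped ramekin, 76 mm across (about 110 over its ears), 42 mm high, at the left; origin at the centre of its underside; leave alone
- mug: white mug, 82 mm across, 95 mm high, at the left; origin at the centre of its underside; leave alone
- oil: green oil bottle, 62 mm across, 220 mm high, at the right; origin at the centre of its underside; leave alone
- jar: amber glass jar, 72 mm across, 100 mm high, at the right; origin at the centre of its underside; leave alone
- mill: dark wooden pepper mill, 52 mm across, 150 mm high, at the left; origin at the centre of its underside; leave alone

How it is judged:
At the end, for the whole second after the job is handed in: Crock at rest mouth-up on the worktop, upright within 5 degrees, base centre within 42 mm of the mat centre; shaker at rest upright (within 7 degrees) on the board top, its centre inside the board edges; nothing else shifted over 40 mm or knocked over at any time (angle between crock's own z axis and vertical above 3.05 rad and horizontal distance between crock_base and mat below 0.042 m and height (world z) of crock_base below 0.006 m and linear speed of each of crock, shaker below 0.02 m/s and angle between shaker's own z axis and vertical below 0.12 rad and z of shaker in the frame of board between 0.015 and 0.026 m and x of shaker in the frame of board between -0.075 and 0.075 m and y of shaker in the frame of board between -0.17 and 0.17 m); the robot touches nothing.
It fails at once if any of the other things is shifted by more than 40 mm (distance of any of eggcup, spoon, ramekin, mug, oil, jar, mill from where it was at the start of the episode above 0.04 m).
It fails at once if any of the other standing things is knocked over (angle between any of eggcup, ramekin, mug, oil, jar, mill's own z axis and vertical above 0.5 rad).
It also fails if it takes over 64 s, if anything falls off the work surface, if the arm or the gripper's body presses on something with over 40 N, if the wrist force passes 120 N, or if a joint passes its speed limit or range.

## Robot

A 7-joint arm with a two-finger parallel gripper is mounted at the origin on the work surface. World frame = base frame: x ahead of the robot, y to its left, z up, the work surface at z = 0. Lengths are in m, angles in rad, forces in N, time in s.
With the tool pointing down it reaches from about 0.4 to 0.85 m from the base axis. Payload 10.4 kg.
Tool frame: the origin (TCP) lies between the finger pads; the fingertips stand 8 mm ahead of it and the grasp point (between the pads) lies 11 mm behind it; z points along the fingers, x is the direction in which the jaws open and shut, and the axes are right-handed (so a half turn about z gives the same grasp; the last joint's range is limited). The gripper opens to 87 mm and grips with 3 to 60 N. Pads are 19 mm wide; open, the fingers measure 117 mm over their backs; the gripper's body (75 mm by 190 mm) begins 51 mm behind the grasp point.
Start: joints at [-1.354, 0.332, -0.065, 1.46, 0.022, 1.35, -0.088], TCP at [0.148, 0.607, 0.197] pointing down, gripper open.
Joint ranges: [-2.6, 2.6], [-0.5, 2.12], [-1.47, 1.34], [0.16, 2.42], [-1.27, 4.41], [0.06, 2.06], [-2.6, 2.6]. Speed limits (rad/s): [2.22, 2.22, 2.79, 2.79, 3.14, 3.14, 3.14].

## Interface

Orientations are given as a unit quaternion [x, y, z, w].
In Python, from bench import r, viewer gives the robot as it stands.
- The arm moves only by the tool apply_moves, never from a script. Its argument "increments" is a list of rows, each an object with "grip": the closure in counts, from 0 (fully open) to 255 (shut); "xyz": the shift along the tool's x, y, z in mm, a list of three; "rotation": the turn, a rotation vector about the tool's x, y, z in degrees, a list of three. A call has 1 to 5 rows; each row is the pose to reach, as a shift and turn from the pose measured when the call began, along the tool's axes at that moment; what a row does not reach only later rows make up. A row lasts 1/8 s, in which the tool goes at most 62.5 mm and 10.7 degrees, less where a joint would pass 70% of its speed; a pose out of reach is approached as far as the arm can. A call with a gripper value outside its range is refused whole. The fingers move at their own pace and stop on an object; "squeeze" is the grip in N (left out, the last holds). Time passes only in rows, so rows that repeat a pose let the fingers close. It gives the time, the measured TCP pose, the force and the opening at its end, in the units of the state.
- r.read_state(): the state, without advancing time (a new reading comes with each control period).
- viewer.camera(name): name is "scene" or "top" or "wrist"; returns a dict with "img" (384x512x3 uint8, blue, green, red), "range_z" (384x512 float32, m along the optical axis (not along the pixel's ray), 0 where there is no reading), "vertical_fov" (degrees; the focal length in pixels is half the picture's height over the tangent of half this angle, whatever the lens; pixels are square), "cx", "cy" (the principal point, pixels), "rvec" (rotation vector, rad) and "tvec" (3), from world to camera coordinates, as OpenCV has them. Camera axes: x right, y down, z forward; pixel columns grow to the right and rows downward; lengths in m; the calibration is good to about 2 mm. A picture is of the moment at which its call begins.
- r.close_job(): hands the job in, once; it reports no verdict.
The state is a dict: "time": time; "joint_positions": joint angles; "joint_vel": joint speeds; "joint_torque": joint torques, N m; "ee_pos": TCP position; "eef_rot": TCP orientation; "ft_force": force on the tool from outside, world axes, zero at the start; "torque": the same for the moment, N m; "width": finger opening in m.
Only numpy, scipy, OpenCV 4.12 (cv2) and the standard library are available. Lean on these libraries where they do the work, as an engineer would, in place of code of your own. Each camera call takes 0.05 s, during which the arm holds its last target.

## Working session

There is one attempt and no reset: what is moved stays moved. The work goes in short steps, Python scripts to look and compute and a tool call to move; the robot and the scene stay as the last step left them, time stands still between calls to the robot, and variables do not carry over. Pictures are saved under pics/ and viewed, and the job is handed in when it is done.

Besides the shell and the picture viewer there is one more tool, called after "Emit:" as name(argument=value, ...) on one line, values as JSON. apply_moves: Moves the arm, as the interface text tells. Its arguments: {"type":"object","properties":{"increments":{"type":"array","items":{"type":"object","properties":{"grip":{"type":"number"},"xyz":{"type":"array","items":{"type":"number"}},"rotation":{"type":"array","items":{"type":"number"}}}}},"squeeze":{"type":"number"}},"required":["increments"]}

```bash
ls; mkdir -p pics; cat > h.py <<'E'
import numpy as np, cv2
from scipy.spatial.transform import Rotation as R
from bench import r, viewer
def cam(n):
    c=viewer.camera(n); h=c['img'].shape[0]
    f=h/2/np.tan(np.radians(c['vertical_fov'])/2)
    c['f']=f; c['R']=R.from_rotvec(np.ravel(c['rvec'])).as_matrix(); c['t']=np.ravel(c['tvec'])
    return c
def ray(c,u,v):
    d=np.stack([(np.asarray(u)-c['cx'])/c['f'],(np.asarray(v)-c['cy'])/c['f'],np.ones_like(np.asarray(u,float))],-1)
    return -c['R'].T@c['t'], d@c['R']
def onplane(c,u,v,z):
    o,d=ray(c,u,v); return o+d*((z-o[2])/d[...,2])[...,None]
def cloud(c):
    v,u=np.mgrid[:c['img'].shape[0],:c['img'].shape[1]]
    o,d=ray(c,u,v); return o+d*c['range_z'][...,None]
def proj(c,p):
    q=np.asarray(p)@c['R'].T+c['t']; return q[...,:2]/q[...,2:]*c['f']+[c['cx'],c['cy']]
def st():
    s=r.read_state(); print('t',round(s['time'],3),'p',np.round(s['ee_pos'],4),'F',np.round(s['ft_force'],1),'w',round(s['width'],4))
    print('R',np.round(R.from_quat(s['eef_rot']).as_matrix(),3).tolist(), 'j',np.round(s['joint_positions'],3)); return s
E
python3 - <<'E'
from h import *
st()
for n in ['scene','top','wrist']:
    c=cam(n); cv2.imwrite(f'pics/{n}0.png',c['img']); print(n,c['f'],c['cx'],c['cy'],-c['R'].T@c['t'],c['R'][2])
    np.savez(f'{n}0.npz',**c)
E
```

```text
pics
t 0.0 p [0.1484 0.6067 0.1959] F [ 0.1 -0.1 -1.3] w 0.0869
R [[0.237, 0.971, -0.0], [0.971, -0.237, -0.001], [-0.001, 0.0, -1.0]] j [-1.354  0.333 -0.065  1.461  0.022  1.35  -0.088]
scene 455.79825443856737 252.4890987133642 182.98374475212546 [1.2724397  0.59784526 0.83510061] [-0.57495294 -0.50903809 -0.64055393]
top 367.28182009023806 254.85609186094558 192.42227405586326 [0.34694654 0.01148974 1.22729719] [ 0.2001777  -0.01157911 -0.97969118]
wrist 328.0338003631728 260.1248974856593 191.1535320597052 [0.07889662 0.62424713 0.38399065] [ 0.25080847 -0.06266302 -0.96600645]
```

View pics/scene0.png

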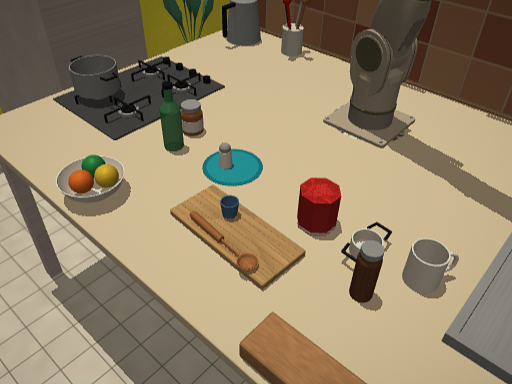

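View pics/top0.png

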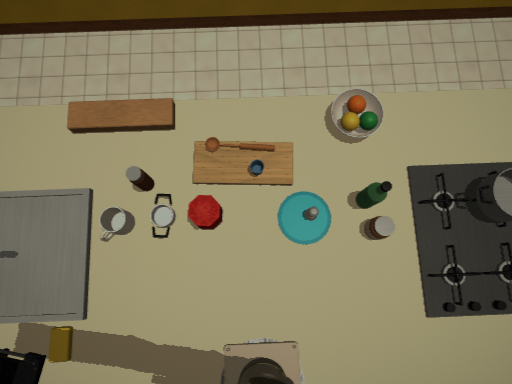

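The scene view shows the crock at about (319,205), mat and shaker at (232,165), board centre at (237,235). In the top view the crock is at (205,212), the mat at (304,218) with the shaker at (311,214), and the arm is clear of them at bottom left.

```bash
python3 - <<'E'
from h import *
for n in ['top','scene']:
    c=dict(np.load(f'{n}0.npz')); P=cloud(c); img=c['img']; hsv=cv2.cvtColor(img,cv2.COLOR_BGR2HSV)
    H,S,V=[hsv[...,i].astype(int) for i in range(3)]
    print(n)
    # mat
    m=(H>85)&(H<100)&(S>150)&(V>90)&(abs(P[...,2])<.01); cn=max(cv2.findContours(m.astype(np.uint8),0,1)[0],key=cv2.contourArea)[:,0]
    q=onplane(c,cn[:,0]*1.,cn[:,1]*1.,0.); hull=cv2.convexHull(q[:,:2].astype(np.float32)); print('mat',cv2.minEnclosingCircle(hull))
    # crock
    m=((H<6)|(H>174))&(S>180)&(V>60)&(P[...,0]>.3)&(P[...,0]<.65)&(P[...,2]>.0)&(P[...,2]<.14)
    t=m&(P[...,2]>.104); print('crock top n',t.sum(),P[t].mean(0),np.median(P[t][:,2]))
    cn=max(cv2.findContours(t.astype(np.uint8),0,1)[0],key=cv2.contourArea)[:,0]
    q=onplane(c,cn[:,0]*1.,cn[:,1]*1.,.110); hull=cv2.convexHull(q[:,:2].astype(np.float32))
    print(' circ',cv2.minEnclosingCircle(hull)); 
    ap=cv2.approxPolyDP(hull,.008,True)[:,0]; print(np.round(ap,3).tolist())
    # board
    m=(abs(P[...,2]-.02)<.006)&(H>8)&(H<25)&(S>90)&(P[...,0]>.45)&(P[...,0]<.75)&(abs(P[...,1])<.3)
    m=cv2.morphologyEx(m.astype(np.uint8),cv2.MORPH_OPEN,np.ones((3,3)))
    cn=max(cv2.findContours(m,0,1)[0],key=cv2.contourArea)[:,0]
    q=onplane(c,cn[:,0]*1.,cn[:,1]*1.,.02); print('board',cv2.minAreaRect(q[:,:2].astype(np.float32)))
    # standing objects: clusters by height
    m=(P[...,2]>.03)&(P[...,2]<.3)&(P[...,0]>.25)&(P[...,0]<.8)&(abs(P[...,1])<.5)&(c['range_z']>0)
    k,l,s,_=cv2.connectedComponentsWithStats(m.astype(np.uint8))
    for i in range(1,k):
        if s[i,4]>15:
            p=P[l==i]; print(s[i].tolist(),'min',p.min(0).round(3),'max',p.max(0).round(3),'med',np.median(p,0).round(3))
    sh=(P[...,2]>.01)&(P[...,2]<.1)&(P[...,0]>.35)&(P[...,0]<.55)&(P[...,1]<-.05)&(P[...,1]>-.25)
    p=P[sh]; print('shk',p.min(0),p.max(0)); tp=p[p[:,2]>p[:,2].max()-.008]; print(tp.mean(0),len(tp))
E
```

```text
top
mat ((0.5069029331207275, -0.1647173911333084), 0.08763600885868073)
crock top n 769 [0.52551081 0.15776234 0.11025821] 0.11030502922543639
 circ ((0.5257452726364136, 0.15838757157325745), 0.050220638513565063)
[[0.5740000009536743, 0.1720000058412552], [0.550000011920929, 0.20000000298023224], [0.5099999904632568, 0.20600000023841858], [0.48100000619888306, 0.17900000512599945], [0.4790000021457672, 0.13899999856948853], [0.503000020980835, 0.11400000005960464], [0.5400000214576721, 0.10999999940395355], [0.5690000057220459, 0.1340000033378601]]
board ((0.689543604850769, 0.03487676382064819), (0.3390660881996155, 0.13066741824150085), 87.68553161621094)
[343, 124, 15, 7, 74] min [ 0.786 -0.354  0.048] max [ 0.8   -0.309  0.084] med [ 0.795 -0.329  0.067]
[337, 124, 44, 14, 192] min [ 0.76  -0.433  0.03 ] max [ 0.8   -0.287  0.081] med [ 0.789 -0.387  0.059]
[205, 137, 24, 14, 78] min [0.742 0.082 0.03 ] max [0.791 0.161 0.039] med [0.764 0.129 0.033]
[230, 144, 45, 7, 207] min [ 0.736 -0.074  0.03 ] max [0.761 0.075 0.045] med [ 0.748 -0.013  0.038]
[250, 160, 14, 15, 109] min
[... 1982 characters left out ...]
, 249] min [ 0.761 -0.419  0.03 ] max [ 0.8   -0.288  0.078] med [ 0.775 -0.363  0.055]
[298, 177, 43, 51, 1803] min [0.478 0.109 0.03 ] max [0.579 0.209 0.115] med [0.551 0.173 0.105]
[220, 195, 19, 22, 334] min [ 0.649 -0.035  0.03 ] max [0.698 0.013 0.068] med [ 0.673 -0.011  0.053]
[190, 210, 69, 60, 474] min [ 0.737 -0.074  0.03 ] max [0.791 0.163 0.044] med [0.756 0.022 0.036]
[341, 221, 51, 74, 1721] min [0.456 0.269 0.03 ] max [0.671 0.392 0.154] med [0.654 0.365 0.086]
[405, 237, 54, 49, 1714] min [0.455 0.405 0.03 ] max [0.556 0.494 0.099] med [0.521 0.449 0.068]
shk [ 0.50063849 -0.19805303  0.01017858] [ 0.53800284 -0.16305184  0.07841485]
[ 0.51722639 -0.18164829  0.07401964] 48
```

The two views agree to within about 4 mm:

| Thing | Position (m) |
|---|---|
| Crock | (0.528, 0.159), flats at about −6.5° |
| Mat | (0.508, −0.163) |
| Shaker | (0.516, −0.181) |
| Board | near edge at x ≈ 0.625, y from −0.133 to 0.207 |
| Egg cup | (0.673, −0.011) |

I'll move the shaker first.

```bash
cat >> h.py <<'E'
def off(p,Rt=None,s=None):
    """tool-frame shift (mm) and rotvec (deg) from the present pose to world pose p,Rt"""
    s=s or r.read_state(); Rc=R.from_quat(s['eef_rot']).as_matrix()
    d=Rc.T@(np.asarray(p)-s['ee_pos'])*1000
    rv=np.zeros(3) if Rt is None else np.degrees(R.from_matrix(Rc.T@Rt).as_rotvec())
    print('xyz',np.round(d,1).tolist(),'rot',np.round(rv,1).tolist(),'dist',round(np.linalg.norm(d),1))
def tool(zdir,xdir):
    z=np.asarray(zdir,float); z/=np.linalg.norm(z); x=np.asarray(xdir,float); x-=z*(x@z); x/=np.linalg.norm(x)
    return np.stack([x,np.cross(z,x),z],1)
DOWN=tool([0,0,-1],[1,0,0])
E
python3 - <<'E'
from h import *
off([.5,.30,.26],DOWN); off([.516,-.181,.26],DOWN)
E
```

```text
xyz [-214.6, 414.4, -63.6] rot [0.0, 0.0, 76.3] dist 471.0
xyz [-678.1, 544.2, -63.1] rot [0.0, 0.0, 76.3] dist 871.7
```

Emit:
apply_moves(increments=[{"grip": 0,"xyz": [-20,50,-30],"rotation": [0,0,9]},{"grip": 0,"xyz": [-45,100,-60],"rotation": [0,0,19]},{"grip": 0,"xyz": [-70,155,-64],"rotation": [0,0,29]},{"grip": 0,"xyz": [-100,207,-64],"rotation": [0,0,39]},{"grip": 0,"xyz": [-125,260,-64],"rotation": [0,0,48]}])

```text
time: 0.78
ee_pos: [0.3725, 0.4221, 0.2604]
eef_rot: [0.97, 0.241, -0.0, 0.0]
ft_force: [0.1, 0.8, 0.0]
width: 0.0869
```

```bash
python3 - <<'E'
from h import *
st();off([.5,.20,.26],DOWN); off([.516,-.181,.2],DOWN)
E
```

```text
t 0.775 p [0.3725 0.4221 0.2604] F [0.1 0.8 0. ] w 0.0869
R [[0.883, 0.469, -0.0], [0.469, -0.883, -0.001], [-0.001, 0.001, -1.0]] j [-1.095  0.165  0.19   1.539 -0.031  1.442 -0.416]
xyz [8.6, 255.9, 0.5] rot [0.0, 0.0, 27.9] dist 256.1
xyz [-155.8, 600.0, 60.8] rot [0.0, 0.0, 27.9] dist 622.8
```

Emit:
apply_moves(increments=[{"grip": 0,"xyz": [0,60,0],"rotation": [0,0,9]},{"grip": 0,"xyz": [0,120,0],"rotation": [0,0,18]},{"grip": 0,"xyz": [5,180,0],"rotation": [0,0,28]},{"grip": 0,"xyz": [0,240,0],"rotation": [0,0,28]},{"grip": 0,"xyz": [-15,300,0],"rotation": [0,0,28]}])

```text
time: 1.4
ee_pos: [0.5003, 0.1481, 0.2603]
eef_rot: [1.0, -0.0, -0.0, 0.001]
ft_force: [1.0, 1.4, 0.5]
width: 0.0869
```

```bash
python3 - <<'E'
from h import *
st(); off([.516,-.181,.16],DOWN)
E
```

```text
t 1.4 p [0.5003 0.1481 0.2603] F [1.  1.4 0.5] w 0.0869
R [[1.0, -0.001, -0.0], [-0.001, -1.0, -0.001], [-0.0, 0.001, -1.0]] j [-0.802  0.065  0.452  1.653 -0.028  1.431 -0.348]
xyz [16.1, 329.0, 100.7] rot [0.1, 0.0, -0.1] dist 344.4
```

Emit:
apply_moves(increments=[{"grip": 0,"xyz": [3,60,0],"rotation": [0,0,0]},{"grip": 0,"xyz": [6,120,0],"rotation": [0,0,0]},{"grip": 0,"xyz": [9,180,15],"rotation": [0,0,0]},{"grip": 0,"xyz": [12,240,30],"rotation": [0,0,0]},{"grip": 0,"xyz": [15,300,45],"rotation": [0,0,0]}])

```text
time: 2.02
ee_pos: [0.5148, -0.1537, 0.2153]
eef_rot: [1.0, -0.0, 0.0, 0.0]
ft_force: [0.8, -0.1, 0.7]
width: 0.0866
```

```bash
python3 - <<'E'
from h import *
st(); off([.516,-.181,.16],DOWN)
c=cam('wrist'); cv2.imwrite('pics/w1.png',c['img'])
P=cloud(c); m=(P[...,2]>.01)&(P[...,2]<.085)&(P[...,0]>.45)&(P[...,0]<.58)&(P[...,1]<-.13)&(P[...,1]>-.25)
p=P[m]; print(m.sum(),p.min(0),p.max(0)); t=p[p[:,2]>.068]; print(t.mean(0),len(t),(t.min(0)+t.max(0))/2)
E
```

```text
t 2.025 p [ 0.5148 -0.1537  0.2153] F [ 0.8 -0.1  0.7] w 0.0866
R [[1.0, -0.0, 0.0], [-0.0, -1.0, -0.001], [0.0, 0.001, -1.0]] j [-0.46   0.136  0.736  1.701 -0.093  1.34   0.293]
xyz [1.2, 27.3, 55.3] rot [0.0, -0.0, -0.0] dist 61.7
1169 [ 0.49518942 -0.20016517  0.01019867] [ 0.5331664  -0.16415915  0.07686501]
[ 0.5142093  -0.18283067  0.07285243] 661 [ 0.51411665 -0.18432576  0.07246049]
```

View pics/w1.png

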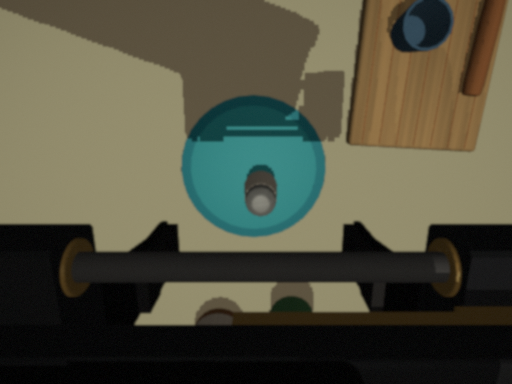

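The wrist view shows the shaker top at (261,203) on the mat, with the jaw gap spanning it, which puts the shaker at about (0.5145, −0.183). I'll go down and grip it.

Emit:
apply_moves(increments=[{"grip": 0,"xyz": [0,29,40],"rotation": [0,0,0]},{"grip": 0,"xyz": [0,29,90],"rotation": [0,0,0]},{"grip": 0,"xyz": [0,29,140],"rotation": [0,0,0]},{"grip": 0,"xyz": [0,29,178],"rotation": [0,0,0]},{"grip": 0,"xyz": [0,29,178],"rotation": [0,0,0]}], squeeze=20)

```text
time: 2.7
ee_pos: [0.5098, -0.1917, 0.0337]
eef_rot: [1.0, -0.005, -0.004, 0.002]
ft_force: [-0.5, -0.8, 1.0]
width: 0.087
```

Emit:
apply_moves(increments=[{"grip": 255,"xyz": [0,0,0],"rotation": [0,0,0]},{"grip": 255,"xyz": [0,0,0],"rotation": [0,0,0]},{"grip": 255,"xyz": [0,0,0],"rotation": [0,0,0]},{"grip": 255,"xyz": [0,0,0],"rotation": [0,0,0]},{"grip": 255,"xyz": [0,0,0],"rotation": [0,0,0]}], squeeze=20)

```text
time: 3.32
ee_pos: [0.5099, -0.1917, 0.0339]
eef_rot: [1.0, -0.005, -0.003, 0.002]
ft_force: [0.3, 0.5, -0.2]
width: 0.0448
```

```bash
python3 - <<'E'
from h import *
st(); off([.672,-.085,.12],DOWN)
E
```

```text
t 3.325 p [ 0.5099 -0.1917  0.0339] F [ 0.3  0.5 -0.2] w 0.0448
R [[1.0, -0.009, -0.007], [-0.009, -1.0, -0.004], [-0.007, 0.004, -1.0]] j [-0.324  0.377  0.708  1.881 -0.282  0.993  0.498]
xyz [160.6, -107.8, -87.6] rot [0.2, 0.4, -0.5] dist 212.3
```

The TCP settled 9 mm off in y before the fingers met the shaker, so I'll correct that before closing.

Emit:
apply_moves(increments=[{"grip": 110,"xyz": [4,-9,0],"rotation": [0,0,0]},{"grip": 110,"xyz": [4,-9,0],"rotation": [0,0,0]}])

```text
time: 3.58
ee_pos: [0.5145, -0.1815, 0.0338]
eef_rot: [1.0, -0.004, -0.003, 0.002]
ft_force: [-0.7, 0.3, -0.1]
width: 0.049
```

```bash
python3 - <<'E'
from h import *
st(); off([.5145,-.183,.034],DOWN)
c=cam('wrist'); cv2.imwrite('pics/w2.png',c['img'])
c=cam('scene'); P=cloud(c); m=(P[...,2]>.01)&(P[...,2]<.085)&(P[...,0]>.45)&(P[...,0]<.58)&(P[...,1]<-.13)&(P[...,1]>-.25)
cv2.imwrite('pics/s2.png',cv2.resize(c['img'][100:260,130:340],None,fx=3,fy=3))
E
```

```text
t 3.575 p [ 0.5145 -0.1815  0.0338] F [-0.7  0.3 -0.1] w 0.049
R [[1.0, -0.007, -0.007], [-0.007, -1.0, -0.004], [-0.007, 0.004, -1.0]] j [-0.339  0.378  0.703  1.878 -0.282  0.993  0.479]
xyz [-0.0, 1.5, -0.2] rot [0.2, 0.4, -0.4] dist 1.5
```

View pics/s2.png

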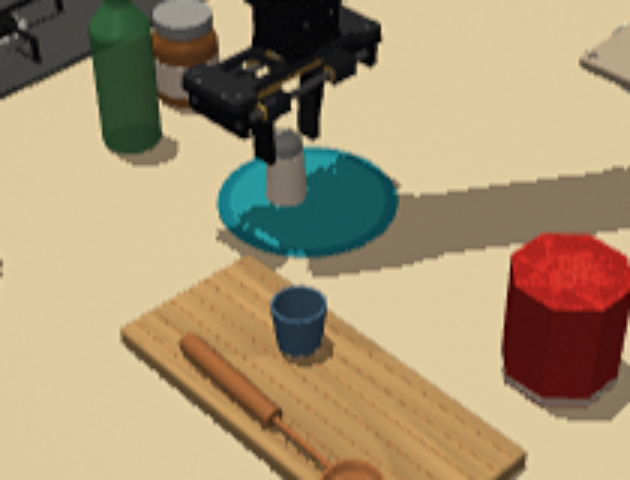

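View pics/w2.png

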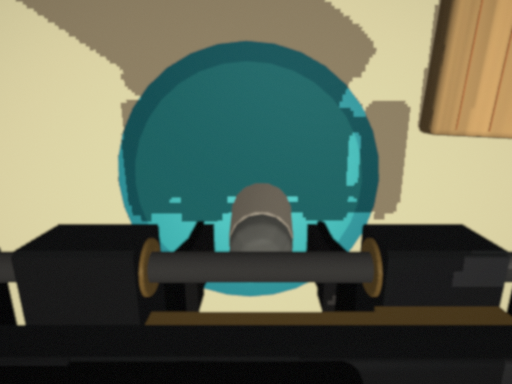

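The shaker, at (262,220) in the wrist view, sits between the fingers. I'll close, lift, and carry it to the board.

Emit:
apply_moves(increments=[{"grip": 255,"xyz": [0,0,0],"rotation": [0,0,0]},{"grip": 255,"xyz": [0,0,0],"rotation": [0,0,0]},{"grip": 255,"xyz": [0,0,0],"rotation": [0,0,0]},{"grip": 255,"xyz": [0,0,-20],"rotation": [0,0,0]},{"grip": 255,"xyz": [0,0,-70],"rotation": [0,0,0]}], squeeze=20)

```text
time: 4.3
ee_pos: [0.5128, -0.1817, 0.1027]
eef_rot: [1.0, -0.004, -0.006, 0.002]
ft_force: [2.2, -0.2, -0.7]
width: 0.0327
```

```bash
python3 - <<'E'
from h import *
st(); off([.672,-.085,.105],DOWN)
E
```

```text
t 4.3 p [ 0.5128 -0.1817  0.1027] F [ 2.2 -0.2 -0.7] w 0.0327
R [[1.0, -0.008, -0.011], [-0.009, -1.0, -0.004], [-0.011, 0.004, -1.0]] j [-0.386  0.283  0.746  1.819 -0.203  1.13   0.421]
xyz [158.4, -98.0, -4.5] rot [0.2, 0.7, -0.5] dist 186.3
```

Emit:
apply_moves(increments=[{"grip": 255,"xyz": [35,-20,-10],"rotation": [0,0,0]},{"grip": 255,"xyz": [75,-45,-10],"rotation": [0,0,0]},{"grip": 255,"xyz": [115,-70,-8],"rotation": [0,0.3,0]},{"grip": 255,"xyz": [158,-98,-4],"rotation": [0.2,0.7,-0.5]},{"grip": 255,"xyz": [158,-98,-4],"rotation": [0.2,0.7,-0.5]}])

```text
time: 4.92
ee_pos: [0.6734, -0.0809, 0.1026]
eef_rot: [1.0, 0.003, -0.0, -0.0]
ft_force: [-0.8, 0.4, -2.5]
width: 0.0326
```

```bash
python3 - <<'E'
from h import *
st(); off([.672,-.085,.054],DOWN)
c=cam('scene'); cv2.imwrite('pics/s3.png',cv2.resize(c['img'][130:290,130:340],None,fx=3,fy=3))
P=cloud(c); i=c['img'].astype(int); print(P[60:200:1].shape)
E
```

```text
t 4.925 p [ 0.6734 -0.0809  0.1026] F [-0.8  0.4 -2.5] w 0.0326
R [[1.0, 0.006, -0.001], [0.006, -1.0, 0.0], [-0.001, -0.0, -1.0]] j [-0.396  0.578  0.649  1.448 -0.357  1.236  0.298]
xyz [-1.4, 4.1, 48.6] rot [-0.0, 0.0, 0.3] dist 48.8
(140, 512, 3)
```

View pics/s3.png

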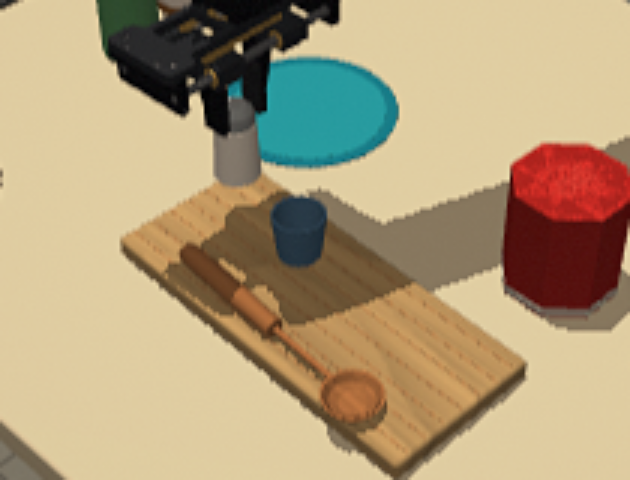

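The shaker hangs upright above the board, with its foot at about (237,180) in the crop. I'll lower it.

Emit:
apply_moves(increments=[{"grip": 255,"xyz": [-1,4,20],"rotation": [0,0,0]},{"grip": 255,"xyz": [-1,4,40],"rotation": [0,0,0]},{"grip": 255,"xyz": [-1,4,46],"rotation": [0,0,0]},{"grip": 255,"xyz": [-1,4,49],"rotation": [0,0,0]},{"grip": 255,"xyz": [-1,4,49],"rotation": [0,0,0]}])

```text
time: 5.6
ee_pos: [0.6712, -0.0877, 0.0546]
eef_rot: [1.0, 0.001, -0.0, 0.0]
ft_force: [-0.2, -1.0, -1.1]
width: 0.0318
```

```bash
python3 - <<'E'
from h import *
st()
c=cam('scene'); cv2.imwrite('pics/s4.png',cv2.resize(c['img'][130:290,130:340],None,fx=3,fy=3))
E
```

```text
t 5.6 p [ 0.6712 -0.0877  0.0546] F [-0.2 -1.  -1.1] w 0.0318
R [[1.0, 0.003, -0.0], [0.003, -1.0, -0.001], [-0.0, 0.001, -1.0]] j [-0.378  0.619  0.63   1.496 -0.383  1.152  0.323]
```

View pics/s4.png

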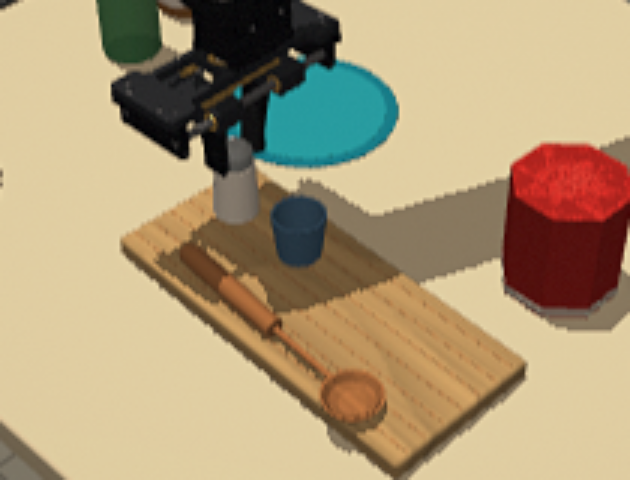

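Emit:
apply_moves(increments=[{"grip": 255,"xyz": [0,0,2],"rotation": [0,0,0]},{"grip": 255,"xyz": [0,0,3],"rotation": [0,0,0]},{"grip": 255,"xyz": [0,0,3],"rotation": [0,0,0]}])

```text
time: 6.02
ee_pos: [0.6723, -0.0878, 0.0537]
eef_rot: [1.0, 0.001, 0.001, 0.0]
ft_force: [-2.1, 1.2, 10.7]
width: 0.0325
```

```bash
python3 - <<'E'
from h import *
st()
c=cam('scene');P=cloud(c);m=(P[...,2]>.022)&(P[...,0]>.63)&(P[...,0]<.72)&(P[...,1]<-.045)&(P[...,1]>-.13)&(P[...,2]<.13)
v,u=np.where(m); 
for z in np.arange(.022,.13,.008):
    k=m&(P[...,2]>=z)&(P[...,2]<z+.008)
    if k.sum(): print(round(z,3),k.sum(),c['img'][k].mean(0).round(),P[k].min(0).round(3),P[k].max(0).round(3))
E
```

```text
t 6.025 p [ 0.6723 -0.0878  0.0537] F [-2.1  1.2 10.7] w 0.0325
R [[1.0, 0.003, 0.002], [0.003, -1.0, -0.001], [0.002, 0.001, -1.0]] j [-0.377  0.62   0.63   1.496 -0.385  1.148  0.324]
0.022 106 [ 81. 113. 139.] [ 0.63  -0.126  0.022] [ 0.719 -0.045  0.03 ]
0.03 39 [100. 112. 122.] [ 0.663 -0.099  0.03 ] [ 0.693 -0.067  0.037]
0.038 33 [ 98. 110. 119.] [ 0.661 -0.101  0.038] [ 0.693 -0.07   0.045]
0.046 42 [100. 113. 124.] [ 0.659 -0.096  0.047] [ 0.693 -0.069  0.054]
0.054 34 [100. 112. 121.] [ 0.664 -0.096  0.054] [ 0.691 -0.071  0.062]
0.062 33 [ 98. 109. 119.] [ 0.663 -0.097  0.063] [ 0.692 -0.07   0.07 ]
0.07 29 [ 92. 102. 110.] [ 0.659 -0.083  0.07 ] [ 0.691 -0.07   0.078]
0.078 42 [41. 42. 41.] [ 0.648 -0.1    0.078] [ 0.698 -0.072  0.086]
0.086 75 [48. 50. 52.] [ 0.649 -0.098  0.086] [ 0.698 -0.073  0.094]
0.094 60 [41. 42. 40.] [ 0.647 -0.097  0.094] [ 0.699 -0.076  0.102]
0.102 41 [15. 15. 16.] [ 0.645 -0.098  0.102] [ 0.7   -0.077  0.11 ]
0.11 31 [13. 12. 12.] [ 0.644 -0.097  0.111] [ 0.702 -0.074  0.118]
0.118 35 [13. 12. 12.] [ 0.642 -0.092  0.118] [ 0.702 -0.075  0.126]
0.126 15 [16. 16. 18.] [ 0.644 -0.087  0.126] [ 0.703 -0.075  0.13 ]
```

Force rises to 10.7 N, so the foot is on the board. The depth cloud puts the fingertips higher than the reported TCP implies, so I'll look closer before relying on the TCP height.

```bash
python3 - <<'E'
from h import *
s=r.read_state(); p=s['ee_pos']; Rc=R.from_quat(s['eef_rot']).as_matrix()
c=cam('scene'); q=proj(c,p+np.array([[0,0,0],Rc[:,2]*.008,-Rc[:,2]*.011])); print(q)
x,y=q[0].astype(int); x0,y0=x-50,y-45
im=cv2.resize(c['img'][y0:y0+90,x0:x0+100],None,fx=6,fy=6,interpolation=cv2.INTER_CUBIC)
for k,col in zip(q,[(0,0,255),(0,255,0),(255,0,0)]): cv2.circle(im,tuple(((k-[x0,y0]+.5)*6).astype(int)),4,col,1)
cv2.imwrite('pics/s5.png',im)
E
```

```text
[[208.26037909 190.1403341 ]
 [208.39442185 192.44573542]
 [208.07418454 186.93797429]]
```

View pics/s5.png

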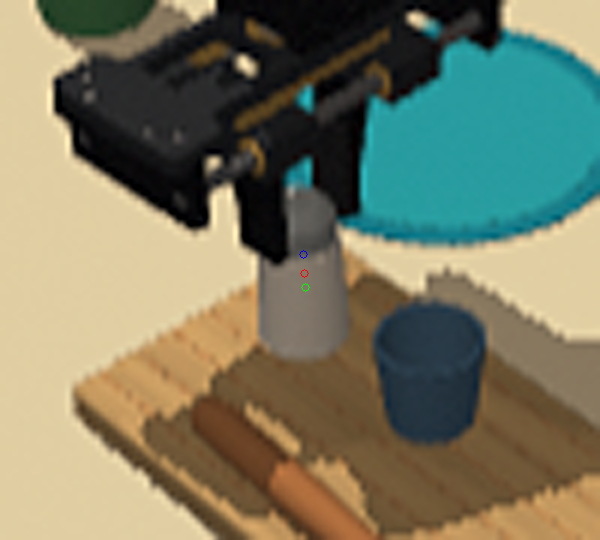

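The close-up shows the fingertips at about (280,262) in the crop, near the shaker's shoulder. That is roughly 20 mm above the reported TCP rather than 8 mm below, so I'll measure tip height visually from here on. The shaker stands flat, so I'll release it.

Emit:
apply_moves(increments=[{"grip": 90,"xyz": [0,0,0],"rotation": [0,0,0]},{"grip": 90,"xyz": [0,0,0],"rotation": [0,0,0]},{"grip": 90,"xyz": [0,0,0],"rotation": [0,0,0]},{"grip": 90,"xyz": [0,0,-25],"rotation": [0,0,0]},{"grip": 90,"xyz": [0,0,-80],"rotation": [0,0,0]}])

```text
time: 6.75
ee_pos: [0.6705, -0.0872, 0.1319]
eef_rot: [1.0, 0.002, -0.001, 0.0]
ft_force: [1.2, 0.8, 0.7]
width: 0.0559
```

```bash
python3 - <<'E'
from h import *
s=st(); 
c=cam('scene'); cv2.imwrite('pics/s6.png',cv2.resize(c['img'][80:290,130:400],None,fx=2.5,fy=2.5))
P=cloud(c); V=c['img'].max(2); p=s['ee_pos']
m=(V<70)&(abs(P[...,0]-p[0])<.07)&(abs(P[...,1]-p[1])<.025)&(P[...,2]>.1); q=P[m]; print('tip z',np.sort(q[:,2])[:12].round(4), q[np.argsort(q[:,2])[:5]])
m=(P[...,2]>.022)&(P[...,0]>.63)&(P[...,0]<.72)&(P[...,1]<-.045)&(P[...,1]>-.13)&(P[...,2]<.105);q=P[m];print(q.min(0),q.max(0)); t=q[q[:,2]>.085];print(t.mean(0))
E
```

```text
t 6.75 p [ 0.6705 -0.0872  0.1319] F [1.2 0.8 0.7] w 0.0559
R [[1.0, 0.003, -0.003], [0.003, -1.0, -0.001], [-0.003, 0.001, -1.0]] j [-0.395  0.552  0.663  1.421 -0.342  1.288  0.295]
tip z [0.1584 0.1587 0.1589 0.159  0.1594 0.1601 0.1601 0.1601 0.1605 0.1606
 0.161  0.1613] [[ 0.6410501  -0.08557954  0.15840679]
 [ 0.69803468 -0.07914143  0.15872646]
 [ 0.70588809 -0.08129144  0.15890966]
 [ 0.64285775 -0.08011129  0.15901842]
 [ 0.63508368 -0.07731432  0.15940373]]
[ 0.63618657 -0.12612501  0.02201614] [ 0.71971061 -0.04588926  0.09750495]
[ 0.67611177 -0.08541943  0.09172102]
```

View pics/s6.png

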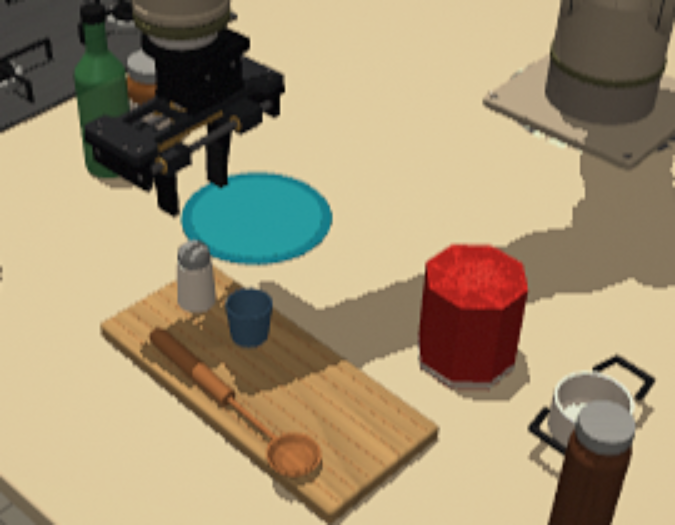

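The shaker stands upright on the board at about (195,280) in the crop. The visible tips are at z ≈ 0.158 with the TCP reported at 0.132, so real tip z ≈ ee z + 0.026. Next I go to the +y side of the crock to tip it towards −y.

```bash
python3 - <<'E'
from h import *
PU=tool([0,0,-1],[.994,-.113,0]); off([.5374,.2415,.18],PU)
E
```

```text
xyz [-135.8, -330.3, -39.8] rot [0.0, -0.5, 6.6] dist 359.4
```

Emit:
apply_moves(increments=[{"grip": 168,"xyz": [-15,-35,-30],"rotation": [0,0,1]},{"grip": 168,"xyz": [-38,-90,-40],"rotation": [0,0,2]},{"grip": 168,"xyz": [-60,-148,-40],"rotation": [0,0,4]},{"grip": 168,"xyz": [-85,-206,-40],"rotation": [0,0,6.6]},{"grip": 168,"xyz": [-108,-262,-40],"rotation": [0,-0.5,6.6]}])

```text
time: 7.42
ee_pos: [0.5643, 0.1752, 0.1806]
eef_rot: [0.998, -0.056, 0.0, 0.0]
ft_force: [1.1, 0.5, -1.2]
width: 0.0296
```

```bash
python3 - <<'E'
from h import *
PU=tool([0,0,-1],[.994,-.113,0]); st();off([.5374,.2415,.18],PU); off([.5374,.2415,.068],PU)
E
```

```text
t 7.425 p [0.5643 0.1752 0.1806] F [ 1.1  0.5 -1.2] w 0.0296
R [[0.994, -0.113, 0.001], [-0.113, -0.994, -0.0], [0.001, 0.0, -1.0]] j [-0.912  0.299  0.654  1.61  -0.187  1.296 -0.341]
xyz [-34.2, -62.9, 0.6] rot [0.0, -0.0, 0.0] dist 71.6
xyz [-34.3, -62.9, 112.6] rot [0.0, -0.0, 0.0] dist 133.4
```

Emit:
apply_moves(increments=[{"grip": 168,"xyz": [-20,-40,0],"rotation": [0,0,0]},{"grip": 168,"xyz": [-34,-63,20],"rotation": [0,0,0]},{"grip": 168,"xyz": [-34,-63,65],"rotation": [0,0,0]},{"grip": 168,"xyz": [-34,-63,112],"rotation": [0,0,0]},{"grip": 168,"xyz": [-34,-63,114],"rotation": [0,0,0]}])

```text
time: 8.05
ee_pos: [0.5356, 0.2405, 0.0637]
eef_rot: [0.998, -0.056, -0.002, 0.002]
ft_force: [-0.4, -0.8, 0.5]
width: 0.0298
```

```bash
python3 - <<'E'
from h import *
PU=tool([0,0,-1],[.994,-.113,0]); st();off([.5374,.2415,.066],PU)
for n in ['scene','top']:
    c=cam(n); 
    im=c['img'][130:330,200:460] if n=='scene' else c['img'][120:300,90:330]
    cv2.imwrite(f'pics/{n}7.png',cv2.resize(im,None,fx=3,fy=3))
E
```

```text
t 8.05 p [0.5356 0.2405 0.0637] F [-0.4 -0.8  0.5] w 0.0298
R [[0.994, -0.113, -0.004], [-0.113, -0.994, -0.004], [-0.003, 0.004, -1.0]] j [-0.975  0.404  0.586  1.741 -0.247  1.077 -0.42 ]
xyz [1.7, -1.2, -2.3] rot [0.2, 0.2, 0.0] dist 3.1
```

View pics/scene7.png

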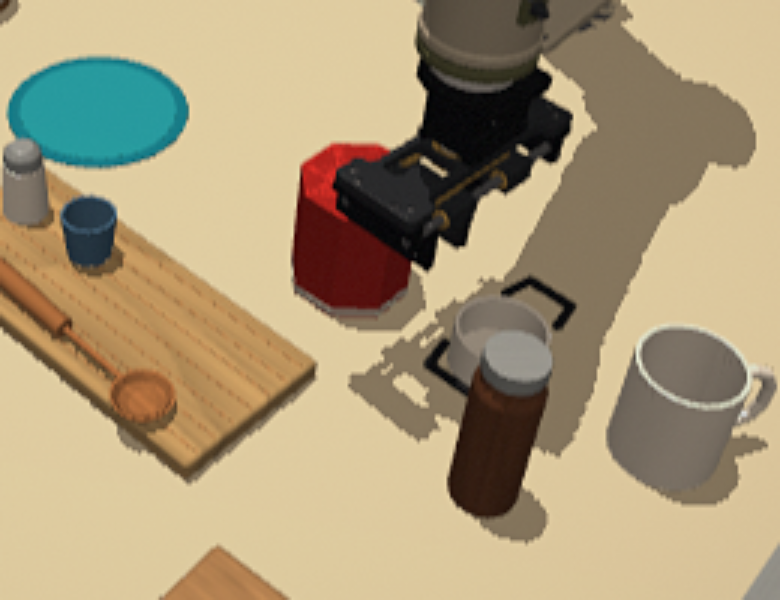

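View pics/top7.png

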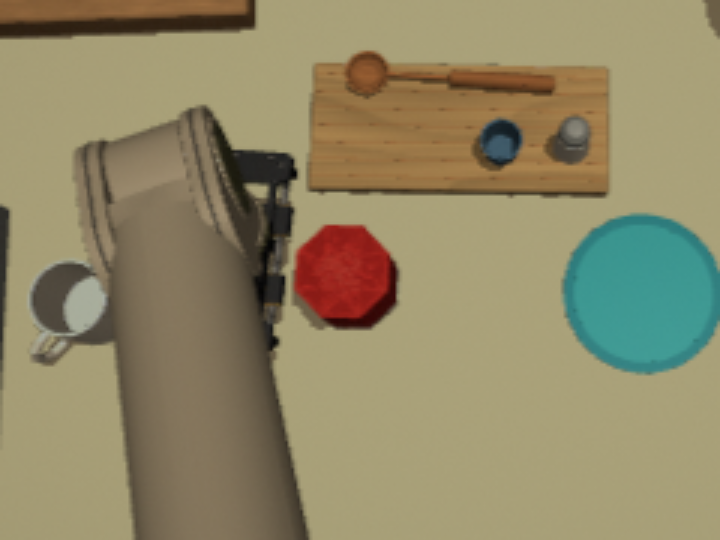

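The fingers are poised just to the left of the crock, level with its top, and clear of the ramekin. I'll tip it with a forward-and-up arc.

Emit:
apply_moves(increments=[{"grip": 168,"xyz": [1,10,-2],"rotation": [0,0,0]},{"grip": 168,"xyz": [1,20,-3],"rotation": [0,0,0]},{"grip": 168,"xyz": [1,26,-5],"rotation": [0,0,0]},{"grip": 168,"xyz": [1,34,-11],"rotation": [0,0,0]},{"grip": 168,"xyz": [1,43,-18],"rotation": [0,0,0]}])

```text
time: 8.78
ee_pos: [0.5344, 0.1985, 0.0863]
eef_rot: [0.998, -0.056, 0.001, -0.0]
ft_force: [-0.1, 1.9, 1.1]
width: 0.0301
```

```bash
python3 - <<'E'
from h import *
st()
for n in ['scene']:
    c=cam(n); 
    im=c['img'][130:330,200:460] if n=='scene' else c['img'][120:300,90:330]
    cv2.imwrite(f'pics/{n}8.png',cv2.resize(im,None,fx=3,fy=3))
E
```

```text
t 8.775 p [0.5344 0.1985 0.0863] F [-0.1  1.9  1.1] w 0.0301
R [[0.994, -0.113, 0.002], [-0.113, -0.994, 0.0], [0.002, -0.0, -1.0]] j [-0.949  0.335  0.615  1.774 -0.214  1.098 -0.375]
```

View pics/scene8.png

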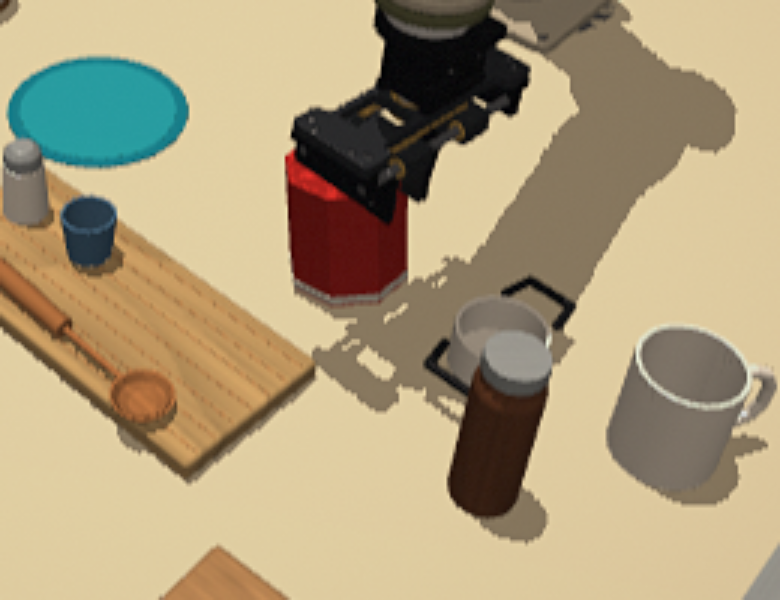

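It is tipping without sliding, tilted about 10°. I'll continue along the arc.

Emit:
apply_moves(increments=[{"grip": 168,"xyz": [0,10,-5],"rotation": [0,0,0]},{"grip": 168,"xyz": [0,20,-9],"rotation": [0,0,0]},{"grip": 168,"xyz": [0,30,-13],"rotation": [0,0,0]},{"grip": 168,"xyz": [0,40,-16],"rotation": [0,0,0]},{"grip": 168,"xyz": [0,50,-19],"rotation": [0,0,0]}])

```text
time: 9.45
ee_pos: [0.5291, 0.1457, 0.1063]
eef_rot: [0.998, -0.058, 0.001, 0.0]
ft_force: [0.2, 0.6, 0.6]
width: 0.0294
```

```bash
python3 - <<'E'
from h import *
st()
for n in ['scene']:
    c=cam(n); 
    im=c['img'][130:330,200:460] if n=='scene' else c['img'][120:300,90:330]
    cv2.imwrite(f'pics/{n}9.png',cv2.resize(im,None,fx=3,fy=3))
E
```

```text
t 9.45 p [0.5291 0.1457 0.1063] F [0.2 0.6 0.6] w 0.0294
R [[0.993, -0.115, 0.003], [-0.115, -0.993, -0.001], [0.003, 0.0, -1.0]] j [-0.914  0.263  0.651  1.811 -0.174  1.123 -0.32 ]
```

View pics/scene9.png

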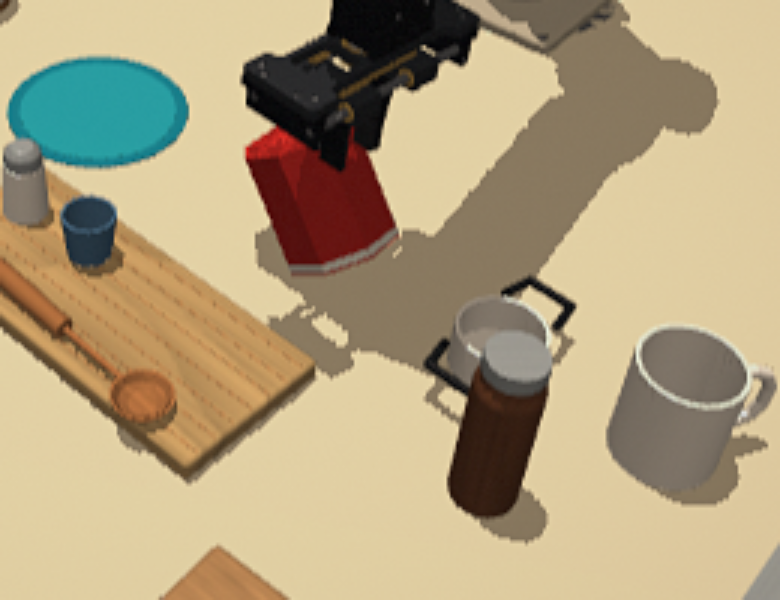

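It is about 33° over, near the balance point, so a gentle nudge should finish it.

Emit:
apply_moves(increments=[{"grip": 168,"xyz": [0,7,-1],"rotation": [0,0,0]},{"grip": 168,"xyz": [0,14,-2],"rotation": [0,0,0]},{"grip": 168,"xyz": [0,20,-3],"rotation": [0,0,0]},{"grip": 168,"xyz": [0,20,-3],"rotation": [0,0,0]},{"grip": 168,"xyz": [0,20,-3],"rotation": [0,0,0]}])

```text
time: 10.12
ee_pos: [0.5268, 0.1247, 0.1095]
eef_rot: [0.998, -0.058, 0.001, 0.0]
ft_force: [0.2, 0.2, -0.2]
width: 0.0297
```

```bash
python3 - <<'E'
from h import *
st()
for n in ['scene']:
    c=cam(n); 
    im=c['img'][130:330,200:460] if n=='scene' else c['img'][120:300,90:330]
    cv2.imwrite(f'pics/{n}10.png',cv2.resize(im,None,fx=3,fy=3))
E
```

```text
t 10.125 p [0.5268 0.1247 0.1095] F [ 0.2  0.2 -0.2] w 0.0297
R [[0.993, -0.116, 0.003], [-0.116, -0.993, -0.001], [0.003, 0.001, -1.0]] j [-0.896  0.242  0.664  1.827 -0.163  1.126 -0.293]
```

View pics/scene10.png

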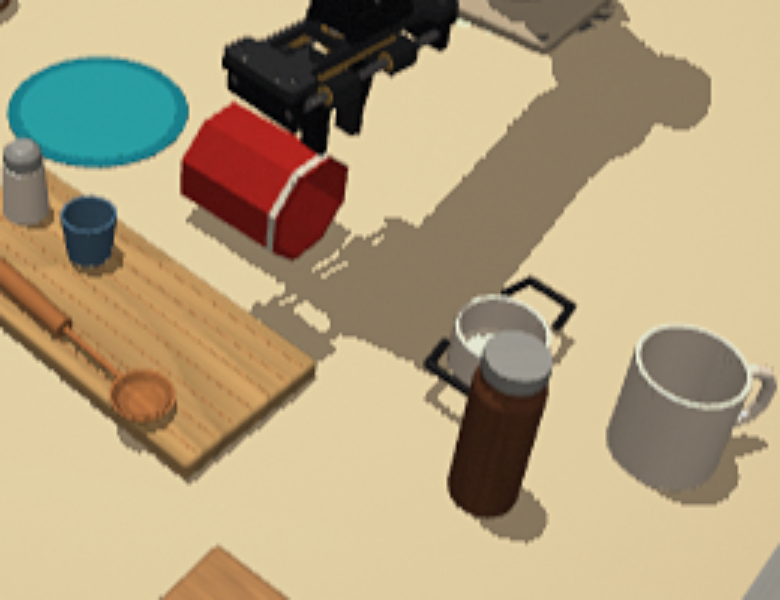

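The crock has tipped and lies with its mouth facing +y, rim at about (300,205) in the crop. I'll back off and up while starting the tilt about tool x, so I can see which joints it uses.

Emit:
apply_moves(increments=[{"grip": 168,"xyz": [0,-20,-50],"rotation": [0,0,0]},{"grip": 168,"xyz": [0,-40,-100],"rotation": [-10,0,0]},{"grip": 168,"xyz": [0,-60,-140],"rotation": [-20,0,0]},{"grip": 168,"xyz": [0,-60,-160],"rotation": [-30,0,0]},{"grip": 168,"xyz": [0,-60,-160],"rotation": [-30,0,0]}])

```text
time: 10.8
ee_pos: [0.5328, 0.1892, 0.2677]
eef_rot: [0.964, -0.053, -0.014, 0.261]
ft_force: [0.3, -0.1, -0.5]
width: 0.0299
```

```bash
python3 - <<'E'
from h import *
st()
for n in ['scene','top']:
    c=cam(n); np.savez(n+'11.npz',**c)
    im=c['img'][60:330,130:460] if n=='scene' else c['img'][120:300,90:330]
    cv2.imwrite(f'pics/{n}11.png',cv2.resize(im,None,fx=2.2,fy=2.2))
    P=cloud(c); img=c['img']; hsv=cv2.cvtColor(img,cv2.COLOR_BGR2HSV)
    H,S,V=[hsv[...,i].astype(int) for i in range(3)]
    m=((H<6)|(H>174))&(S>150)&(V>40)&(P[...,0]>.3)&(P[...,0]<.65)&(P[...,2]>.005)&(P[...,2]<.14)&(P[...,1]<.2)&(P[...,1]>-.2)
    q=P[m]; print(n,len(q),q.min(0).round(3),q.max(0).round(3))
    t=m&(P[...,2]>.090); q=P[t]; print('top flat',t.sum(),q.mean(0).round(4)); print(cv2.minAreaRect(q[:,:2].astype(np.float32)))
E
```

```text
t 10.8 p [0.5328 0.1892 0.2677] F [ 0.3 -0.1 -0.5] w 0.0299
R [[0.994, -0.094, -0.054], [-0.109, -0.858, -0.502], [0.001, 0.505, -0.863]] j [-1.107  0.477  0.642  1.326  0.158  1.726 -0.587]
scene 1629 [0.476 0.002 0.005] [0.574 0.116 0.1  ]
top flat 478 [0.5298 0.0562 0.0957]
((0.5289558172225952, 0.059465184807777405), (0.05024190619587898, 0.11129651963710785), 0.5051575899124146)
top 926 [0.473 0.004 0.056] [0.569 0.102 0.104]
top flat 521 [0.5217 0.0529 0.0956]
((0.5219137072563171, 0.052156880497932434), (0.09637109190225601, 0.05989396199584007), 89.50006866455078)
```

View pics/scene11.png

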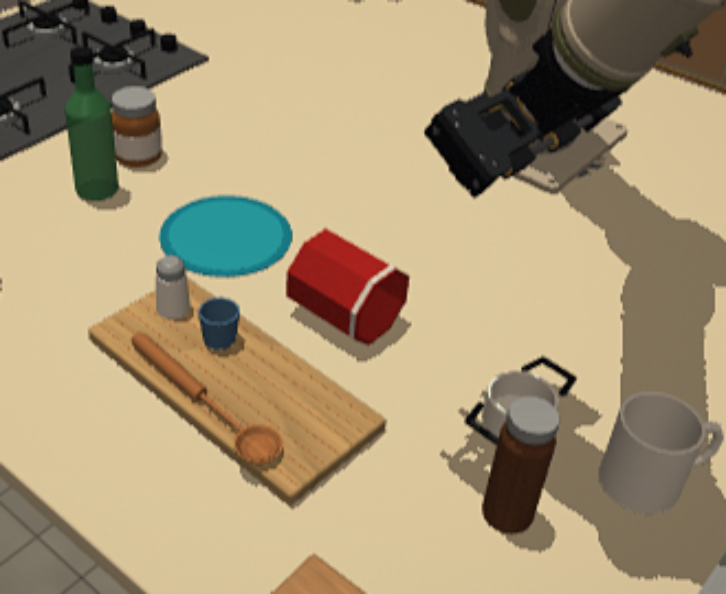

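View pics/top11.png

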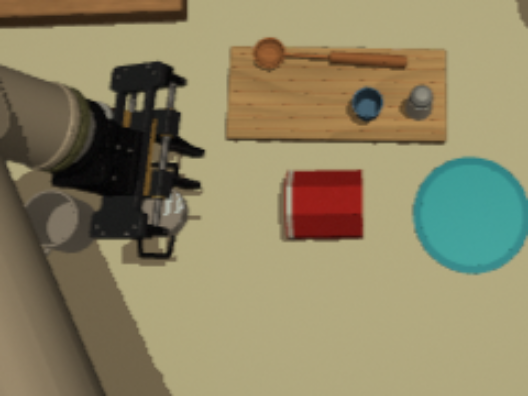

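The crock lies with its axis nearly along y: mouth at y ≈ 0.113, base at y ≈ 0.003, centre x ≈ 0.526. In the top crop the fingertips are at (205,152) and (203,184), so I'll check whether the tip offset runs along tool z or world z.

```bash
python3 - <<'E'
from h import *
p=np.array([.5328,.1892,.2677]); x=np.array([.994,-.109,.001]); z=np.array([-.054,-.502,-.863])
c=dict(np.load('top11.npz'))
print('obs top mid',183,196.4)
for nm,o in [('ee+8',z*.008),('ee',0*z),('tool -26',-z*.026),('world +26',np.array([0,0,.026]))]: print(nm,proj(c,p+o))
P=cloud(c); V=c['img'].max(2)
m=(V<70)&(P[...,2]>.2)&(P[...,2]<.4)&(np.abs(P[...,0]-p[0])<.09)
q=P[m]; d=(q-p)@z; k=np.argsort(-d)[:10]; print(np.c_[d[k],(q[k]-p)@x, (q[k]-p)@np.cross(z,x)].round(4))
c=dict(np.load('scene11.npz')); P=cloud(c); V=c['img'].max(2)
m=(V<70)&(np.linalg.norm(P-p,axis=2)<.12); q=P[m]; d=(q-p)@z; k=np.argsort(-d)[:10]; print(np.c_[d[k],(q[k]-p)@x, (q[k]-p)@np.cross(z,x)].round(4))
E
```

```text
obs top mid 183 196.4
ee+8 [185.86280649 199.58308493]
ee [183.87814036 199.01188783]
tool -26 [177.23464553 197.09985592]
world +26 [182.00877502 197.17290746]
[[0.3302 0.0829 0.4648]
 [0.3297 0.0814 0.4349]
 [0.329  0.0855 0.465 ]
 [0.3279 0.0717 0.4463]
 [0.3277 0.0718 0.4436]
 [0.3275 0.0797 0.4599]
 [0.3274 0.0778 0.4382]
 [0.3272 0.0713 0.4519]
 [0.3271 0.0884 0.4573]
 [0.3271 0.0823 0.4627]]
[[-0.0265  0.0223  0.0004]
 [-0.0275  0.0232  0.0109]
 [-0.0282  0.0233  0.0078]
 [-0.0284  0.0235 -0.0029]
 [-0.0298  0.0242 -0.0061]
 [-0.0317  0.026   0.0042]
 [-0.0832 -0.0206  0.0022]
 [-0.0834 -0.021  -0.0007]
 [-0.0834 -0.0199  0.005 ]
 [-0.0842 -0.0214  0.0039]]
```

Depth puts the tips at −26 mm along tool z, so the offset is in the tool frame. Next is the pre-grasp pose: tool 30° below horizontal, jaws along x, straddling the crock's −x side wall from in front of the mouth.

```bash
cat >> h.py <<'E'
def T(a): # tool tilted: a = degrees below horizontal, pointing -y
    a=np.radians(a); return tool([0,-np.cos(a),-np.sin(a)],[1,0,0])
def eet(tip,Rt): return np.asarray(tip)+.026*Rt[:,2]
E
python3 - <<'E'
from h import *
Rt=T(30); pre=np.array([.4805,.093,.042])-.09*Rt[:,2]
st()
off(eet(pre+[0,.04,.08],Rt),Rt); off(eet(pre,Rt),Rt)
E
```

```text
t 10.9 p [0.5334 0.1847 0.2688] F [-0.5 -1.2  0.2] w 0.0295
R [[0.993, -0.101, -0.056], [-0.116, -0.859, -0.498], [0.002, 0.501, -0.865]] j [-1.104  0.471  0.646  1.331  0.157  1.723 -0.586]
xyz [-53.3, -55.4, 100.5] rot [-29.9, 4.7, -4.9] dist 126.5
xyz [-48.9, -61.1, 189.6] rot [-29.9, 4.7, -4.9] dist 205.1
```

Emit:
apply_moves(increments=[{"grip": 120,"xyz": [-15,-15,25],"rotation": [-8,1.5,-1.5]},{"grip": 120,"xyz": [-30,-30,50],"rotation": [-16,3,-3]},{"grip": 120,"xyz": [-45,-45,75],"rotation": [-24,4,-4]},{"grip": 120,"xyz": [-53,-55,100],"rotation": [-30,4.7,-4.9]},{"grip": 120,"xyz": [-53,-55,100],"rotation": [-30,4.7,-4.9]}])

```text
time: 11.52
ee_pos: [0.4792, 0.1876, 0.1523]
eef_rot: [0.865, 0.002, -0.002, 0.502]
ft_force: [1.1, -0.3, -0.2]
width: 0.046
```

```bash
python3 - <<'E'
from h import *
Rt=T(30); pre=np.array([.4805,.093,.042])-.09*Rt[:,2]
st()
off(eet(pre+[0,.04,.08],Rt),Rt); off(eet(pre,Rt),Rt)
c=cam('scene');cv2.imwrite('pics/s12.png',cv2.resize(c['img'][60:330,130:460],None,fx=2.2,fy=2.2))
E
```

```text
t 11.525 p [0.4792 0.1876 0.1523] F [ 1.1 -0.3 -0.2] w 0.046
R [[1.0, 0.005, -0.001], [0.002, -0.496, -0.869], [-0.005, 0.869, -0.496]] j [-1.284  0.781  0.593  1.463  0.351  1.737 -0.747]
xyz [1.3, 1.1, -1.6] rot [0.3, 0.1, 0.3] dist 2.3
xyz [1.6, -48.6, 72.8] rot [0.3, 0.1, 0.3] dist 87.5
```

View pics/s12.png

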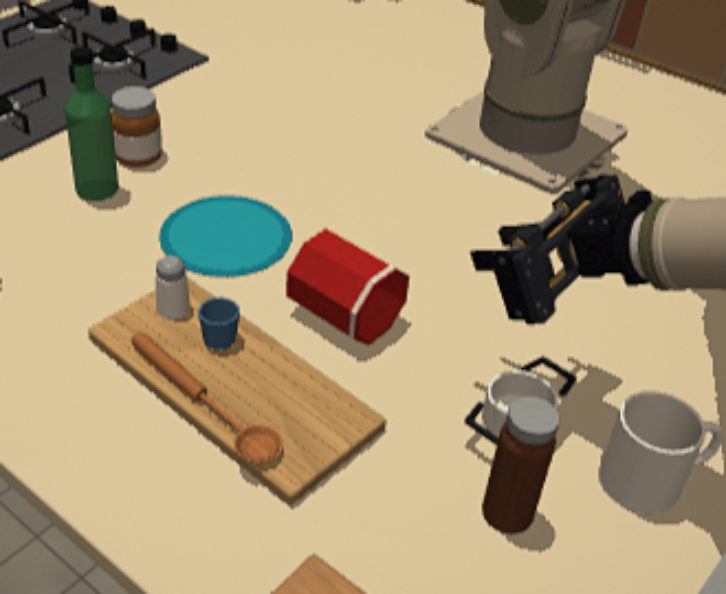

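The arm reaches the tilt comfortably. I'll use the wrist camera to fix the wall's position.

```bash
python3 - <<'E'
from h import *
c=cam('wrist');cv2.imwrite('pics/w12.png',c['img']); P=cloud(c)
hsv=cv2.cvtColor(c['img'],cv2.COLOR_BGR2HSV); H,S,V=[hsv[...,i].astype(int) for i in range(3)]
m=((H<8)|(H>172))&(S>150)&(V>30)&(P[...,2]>.0)&(P[...,2]<.11)&(P[...,1]<.2)
q=P[m];print(m.sum(),q.min(0),q.max(0))
w=(S<60)&(V>100)&(P[...,2]>.02)&(P[...,2]<.105)&(P[...,1]>.09)&(P[...,1]<.13)&(abs(P[...,0]-.525)<.07)
q=P[w];print('band',w.sum(),q.min(0),q.max(0),np.median(q,0))
E
```

```text
9769 [0.47482928 0.00603019 0.00070623] [0.57001854 0.11673246 0.0968147 ]
band 117 [0.47608403 0.10763745 0.06976651] [0.5418169  0.1123223  0.09742429] [0.51163107 0.10967434 0.0966515 ]
```

View pics/w12.png

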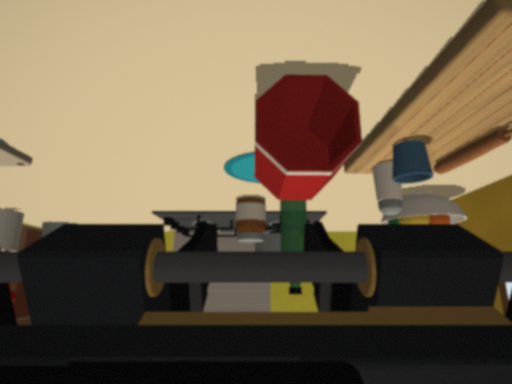

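In the wrist view the mouth octagon spans columns 256–360, so its left (−x) wall at column 256 lies close to the jaw centre at about 262. Wall mid is at x ≈ 0.4775 and the mouth at y ≈ 0.114. I'll go to the pre-grasp and then advance.

```bash
python3 - <<'E'
from h import *
Rt=T(30); t=np.array([.478,.094,.042])
for d in (.06,.03,0): off(eet(t-d*Rt[:,2],Rt),Rt)
E
```

```text
xyz [-4.0, -52.3, 103.9] rot [-0.1, 0.0, -0.2] dist 116.4
xyz [-4.0, -52.3, 133.9] rot [-0.1, 0.0, -0.2] dist 143.8
xyz [-4.0, -52.3, 163.9] rot [-0.1, 0.0, -0.2] dist 172.1
```

Emit:
apply_moves(increments=[{"grip": 120,"xyz": [-2,-28,30],"rotation": [0,0,0]},{"grip": 120,"xyz": [-4,-52,55],"rotation": [0,0,0]},{"grip": 120,"xyz": [-4,-52,80],"rotation": [0,0,0]},{"grip": 120,"xyz": [-4,-52,95],"rotation": [0,0,0]},{"grip": 120,"xyz": [-4,-52,100],"rotation": [0,0,0]}])

```text
time: 12.25
ee_pos: [0.4789, 0.1259, 0.0626]
eef_rot: [0.867, -0.003, 0.001, 0.498]
ft_force: [-0.6, -0.6, -0.3]
width: 0.0462
```

```bash
python3 - <<'E'
from h import *
Rt=T(30); t=np.array([.478,.094,.042])
st()
for d in (.04,.02,0): off(eet(t-d*Rt[:,2],Rt),Rt)
c=cam('scene');cv2.imwrite('pics/s13.png',cv2.resize(c['img'][130:280,240:440],None,fx=3.5,fy=3.5))
c=cam('wrist');cv2.imwrite('pics/w13.png',c['img'])
E
```

```text
t 12.25 p [0.4789 0.1259 0.0626] F [-0.6 -0.6 -0.3] w 0.0462
R [[1.0, -0.006, -0.001], [-0.004, -0.503, -0.864], [0.004, 0.864, -0.503]] j [-1.245  0.83   0.578  1.618  0.336  1.528 -0.818]
xyz [-0.9, -1.8, 23.9] rot [-0.2, 0.1, -0.3] dist 24.0
xyz [-0.8, -1.7, 43.9] rot [-0.2, 0.1, -0.3] dist 43.9
xyz [-0.8, -1.6, 63.9] rot [-0.2, 0.1, -0.3] dist 63.9
```

View pics/s13.png

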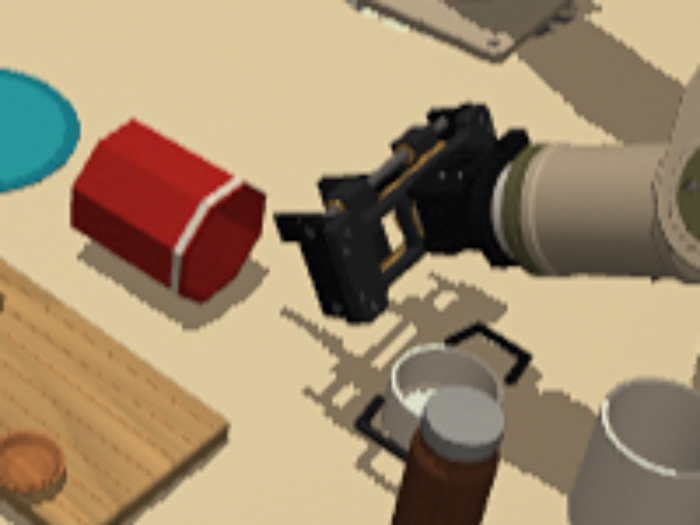

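View pics/w13.png

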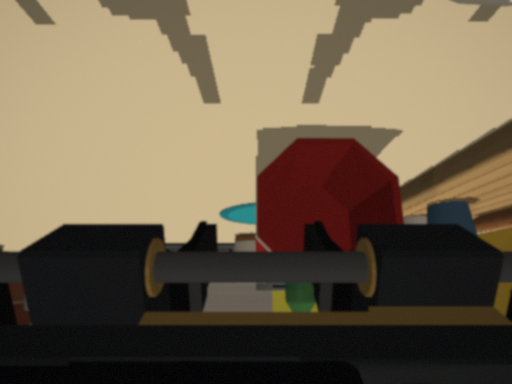

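The −x wall, at column 258, is between the fingers. I'll advance along the tool.

Emit:
apply_moves(increments=[{"grip": 120,"xyz": [-1,-2,12],"rotation": [0,0,0]},{"grip": 120,"xyz": [-1,-2,24],"rotation": [0,0,0]},{"grip": 120,"xyz": [-1,-2,36],"rotation": [0,0,0]},{"grip": 120,"xyz": [-1,-2,44],"rotation": [0,0,0]},{"grip": 120,"xyz": [-1,-2,48],"rotation": [0,0,0]}])

```text
time: 12.98
ee_pos: [0.4774, 0.0856, 0.036]
eef_rot: [0.867, -0.002, 0.001, 0.499]
ft_force: [-0.4, -0.8, -0.8]
width: 0.046
```

```bash
python3 - <<'E'
from h import *
Rt=T(30); t=np.array([.478,.094,.042])
st()
off(eet(t,Rt),Rt)
c=cam('scene');cv2.imwrite('pics/s14.png',cv2.resize(c['img'][130:280,240:440],None,fx=3.5,fy=3.5))
c=cam('wrist');cv2.imwrite('pics/w14.png',c['img'])
E
```

```text
t 12.975 p [0.4774 0.0856 0.036 ] F [-0.4 -0.8 -0.8] w 0.046
R [[1.0, -0.004, -0.001], [-0.003, -0.502, -0.865], [0.003, 0.865, -0.502]] j [-1.223  0.836  0.582  1.698  0.35   1.434 -0.833]
xyz [0.6, 1.0, 15.7] rot [-0.2, 0.1, -0.2] dist 15.8
```

View pics/s14.png

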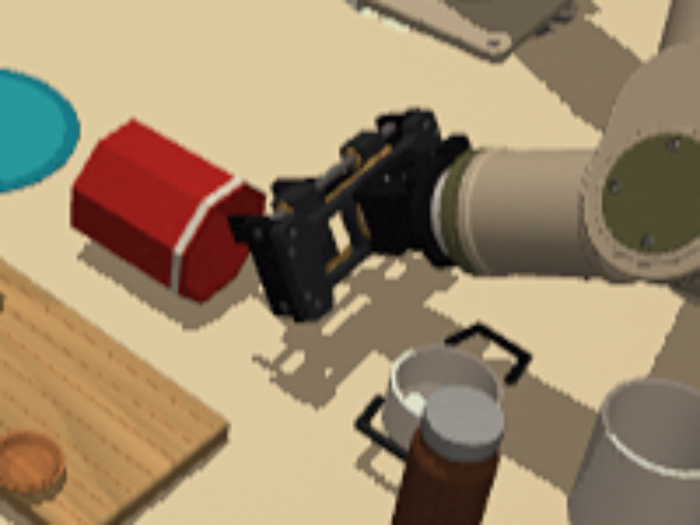

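View pics/w14.png

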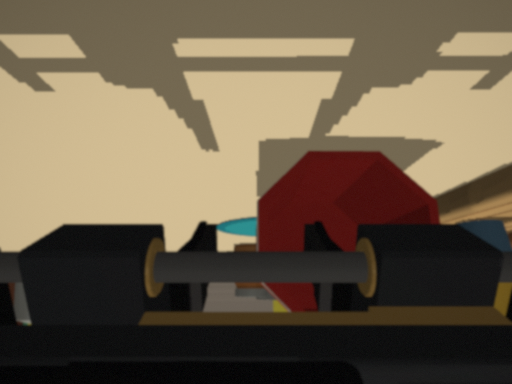

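The inner finger is entering the mouth with the wall still centred. I'll go the last 16 mm, then close.

Emit:
apply_moves(increments=[{"grip": 120,"xyz": [0,1,8],"rotation": [0,0,0]},{"grip": 120,"xyz": [0,1,15],"rotation": [0,0,0]},{"grip": 120,"xyz": [0,1,16],"rotation": [0,0,0]}])

```text
time: 13.45
ee_pos: [0.4772, 0.0708, 0.0289]
eef_rot: [0.867, -0.002, 0.0, 0.499]
ft_force: [-0.3, 0.4, 0.4]
width: 0.0463
```

Emit:
apply_moves(increments=[{"grip": 190,"xyz": [0,0,0],"rotation": [0,0,0]},{"grip": 255,"xyz": [0,0,0],"rotation": [0,0,0]},{"grip": 255,"xyz": [0,0,0],"rotation": [0,0,0]},{"grip": 255,"xyz": [0,0,0],"rotation": [0,0,0]},{"grip": 255,"xyz": [0,0,0],"rotation": [0,0,0]}], squeeze=55)

```text
time: 14.08
ee_pos: [0.4773, 0.0708, 0.0289]
eef_rot: [0.867, -0.002, 0.0, 0.499]
ft_force: [0.5, -0.8, 0.0]
width: 0.0049
```

```bash
python3 - <<'E'
from h import *
Rt=T(30); t=np.array([.478,.094,.042])
st()
off(eet(t,Rt),Rt)
c=cam('scene');cv2.imwrite('pics/s15.png',cv2.resize(c['img'][130:280,240:440],None,fx=3.5,fy=3.5))
c=cam('wrist');cv2.imwrite('pics/w15.png',c['img'])
E
```

```text
t 14.075 p [0.4773 0.0708 0.0289] F [ 0.5 -0.8  0. ] w 0.0049
R [[1.0, -0.005, -0.002], [-0.004, -0.502, -0.865], [0.003, 0.865, -0.502]] j [-1.214  0.837  0.585  1.724  0.357  1.403 -0.836]
xyz [0.7, -0.3, -0.6] rot [-0.1, 0.1, -0.3] dist 1.0
```

View pics/s15.png

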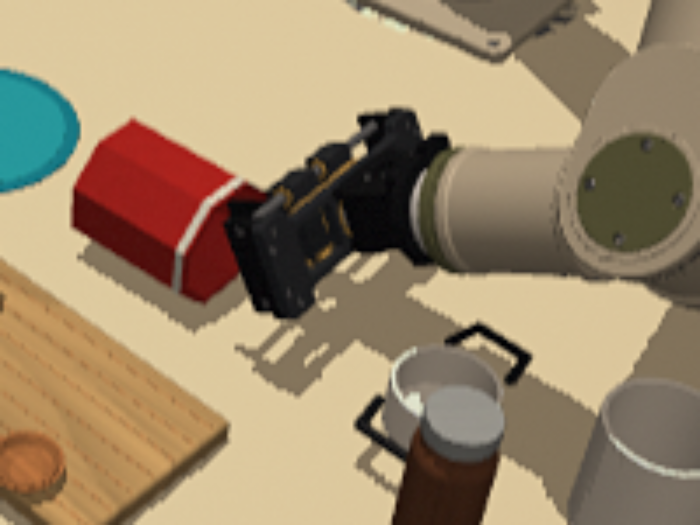

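View pics/w15.png

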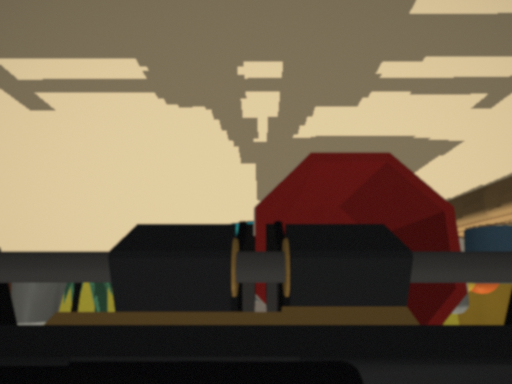

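The jaws hold the 4.9 mm wall. I'll lift straight up slowly.

Emit:
apply_moves(increments=[{"grip": 255,"xyz": [0,9,-5],"rotation": [0,0,0]},{"grip": 255,"xyz": [0,22,-13],"rotation": [0,0,0]},{"grip": 255,"xyz": [0,39,-22],"rotation": [0,0,0]},{"grip": 255,"xyz": [0,56,-32],"rotation": [0,0,0]},{"grip": 255,"xyz": [0,70,-40],"rotation": [0,0,0]}], squeeze=60)

```text
time: 14.8
ee_pos: [0.4771, 0.0703, 0.1111]
eef_rot: [0.867, -0.003, 0.001, 0.499]
ft_force: [-0.6, -0.1, -4.9]
width: 0.0044
```

```bash
python3 - <<'E'
from h import *
s=st(); print(s['torque'])
c=cam('scene');cv2.imwrite('pics/s16.png',cv2.resize(c['img'][110:280,220:440],None,fx=3.3,fy=3.3))
E
```

```text
t 14.8 p [0.4771 0.0703 0.1111] F [-0.6 -0.1 -4.9] w 0.0044
R [[1.0, -0.005, -0.002], [-0.004, -0.503, -0.865], [0.004, 0.865, -0.503]] j [-1.251  0.701  0.636  1.727  0.41   1.511 -0.775]
[ 2.15839736  0.23615592 -0.02207356]
```

View pics/s16.png

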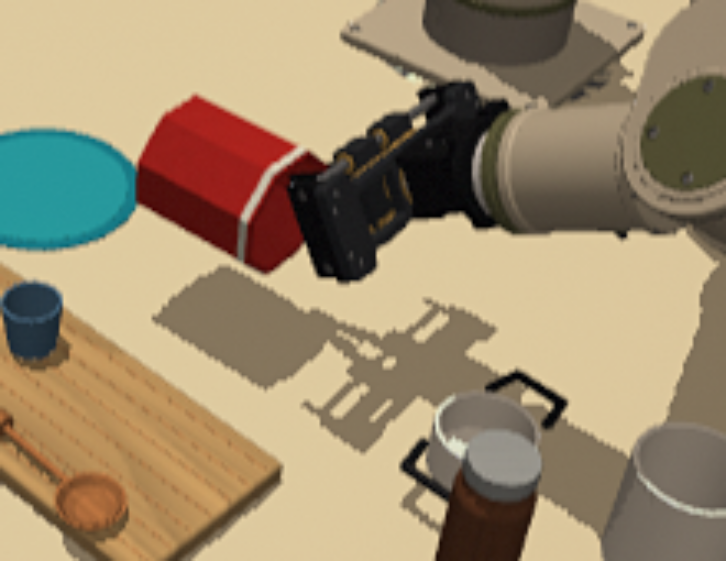

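It is held rigidly and level, weighing about 4.9 N. I'll work out the upright poses from the grasp geometry.

```bash
cat >> h.py <<'E'
R0=T(30); M0=R0.T@(np.array([.523,.114,.048])-np.array([.4773,.0708,.0289]))
def crock_ee(base,a): # ee for crock base centre at base, with tool at angle a (120 = upright crock)
    Rt=T(a); th=np.radians(a-30); axis=np.array([0,-np.cos(th),-np.sin(th)]) # mouth->base
    return np.asarray(base)-.110*axis-Rt@M0, Rt
E
python3 - <<'E'
from h import *
for a,b in [(60,[.52,-.01,.10]),(90,[.52,-.01,.08]),(120,[.52,-.01,.06]),(120,[.508,-.157,.03]),(120,[.508,-.157,0])]:
    p,Rt=crock_ee(b,a); print(a,p.round(4)); off(p,Rt)
E
```

```text
60 [0.4743 0.0574 0.1169]
xyz [-3.3, 10.2, 9.1] rot [29.8, -0.0, -0.4] dist 14.0
90 [0.4743 0.0399 0.1283]
xyz [-3.2, 28.9, 18.4] rot [59.8, -0.1, -0.4] dist 34.4
120 [0.4743 0.0091 0.1268]
xyz [-3.0, 43.1, 45.8] rot [89.8, -0.2, -0.4] dist 63.0
120 [ 0.4623 -0.1379  0.0968]
xyz [-14.5, 91.2, 188.0] rot [89.8, -0.2, -0.4] dist 209.4
120 [ 0.4623 -0.1379  0.0668]
xyz [-14.7, 65.3, 203.0] rot [89.8, -0.2, -0.4] dist 213.8
```

Emit:
apply_moves(increments=[{"grip": 255,"xyz": [-1,4,2],"rotation": [8,0,0]},{"grip": 255,"xyz": [-2,7,5],"rotation": [17,0,0]},{"grip": 255,"xyz": [-3,10,8],"rotation": [26,0,0]},{"grip": 255,"xyz": [-3,15,11],"rotation": [35,0,0]},{"grip": 255,"xyz": [-3,20,13],"rotation": [44,0,0]}])

```text
time: 15.48
ee_pos: [0.4742, 0.0485, 0.1239]
eef_rot: [0.991, -0.003, 0.002, 0.135]
ft_force: [-0.3, -0.2, -5.3]
width: 0.0047
```

```bash
python3 - <<'E'
from h import *
s=st()
c=cam('scene');cv2.imwrite('pics/s17.png',cv2.resize(c['img'][90:280,200:440],None,fx=3,fy=3))
for a,b in [(90,[.52,-.01,.08]),(120,[.52,-.01,.06])]:
    p,Rt=crock_ee(b,a); print(a,p.round(4)); off(p,Rt)
E
```

```text
t 15.475 p [0.4742 0.0485 0.1239] F [-0.3 -0.2 -5.3] w 0.0047
R [[1.0, -0.006, 0.004], [-0.005, -0.964, -0.268], [0.005, 0.267, -0.964]] j [-1.05   0.124  0.702  1.937  0.188  1.205 -0.429]
90 [0.4743 0.0399 0.1283]
xyz [-0.7, 4.7, -1.6] rot [15.0, -0.4, -0.8] dist 5.0
120 [0.4743 0.0091 0.1268]
xyz [-0.4, 34.1, 7.8] rot [45.0, -0.6, -0.7] dist 35.0
```

View pics/s17.png

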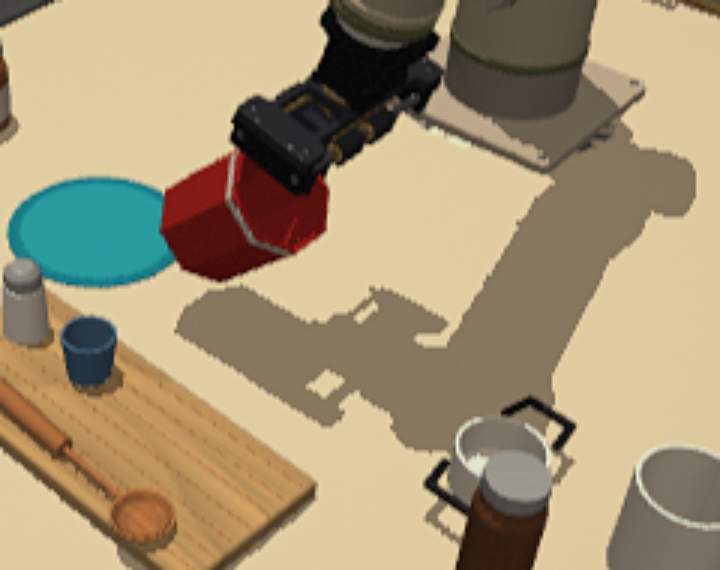

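The crock is at about 45° and still firmly gripped. I'll continue to upright.

Emit:
apply_moves(increments=[{"grip": 255,"xyz": [0,3,0],"rotation": [9,0,0]},{"grip": 255,"xyz": [0,8,0],"rotation": [18,-0.3,-0.3]},{"grip": 255,"xyz": [0,16,2],"rotation": [27,-0.5,-0.5]},{"grip": 255,"xyz": [0,25,5],"rotation": [36,-0.6,-0.6]},{"grip": 255,"xyz": [0,34,8],"rotation": [45,-0.6,-0.7]}])

```text
time: 16.15
ee_pos: [0.4743, 0.0086, 0.1274]
eef_rot: [0.965, 0.001, 0.0, -0.261]
ft_force: [-1.2, 0.4, -6.1]
width: 0.0045
```

```bash
python3 - <<'E'
from h import *
s=st()
c=cam('scene');cv2.imwrite('pics/s18.png',cv2.resize(c['img'][60:280,180:440],None,fx=2.7,fy=2.7))
for a,b in [(120,[.52,-.01,.06]),(120,[.508,-.157,.04]),(120,[.508,-.157,.0])]:
    p,Rt=crock_ee(b,a); print(a,p.round(4)); off(p,Rt)
E
```

```text
t 16.15 p [0.4743 0.0086 0.1274] F [-1.2  0.4 -6.1] w 0.0045
R [[1.0, 0.002, 0.0], [0.001, -0.864, 0.504], [0.001, -0.504, -0.864]] j [-0.548  0.254  0.934  1.95  -0.708  1.345  0.668]
120 [0.4743 0.0091 0.1268]
xyz [0.4, -5.4, 1.6] rot [-0.5, -0.2, -0.2] dist 5.6
120 [ 0.4623 -0.1379  0.1068]
xyz [-10.9, 131.4, -55.9] rot [-0.5, -0.2, -0.2] dist 143.2
120 [ 0.4623 -0.1379  0.0668]
xyz [-11.0, 151.7, -21.4] rot [-0.5, -0.2, -0.2] dist 153.6
```

View pics/s18.png

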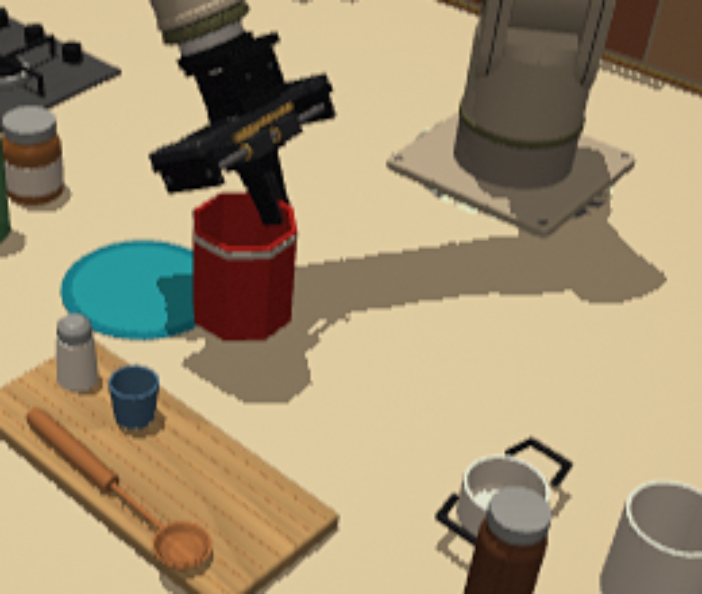

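The crock hangs mouth-up, upright. I'll carry it over the mat while watching joint 3.

Emit:
apply_moves(increments=[{"grip": 255,"xyz": [-2,13,-8],"rotation": [0,0,0]},{"grip": 255,"xyz": [-3,30,-17],"rotation": [0,0,0]},{"grip": 255,"xyz": [-5,50,-27],"rotation": [0,0,0]},{"grip": 255,"xyz": [-6,66,-36],"rotation": [0,0,0]},{"grip": 255,"xyz": [-6,75,-40],"rotation": [0,0,0]}])

```text
time: 16.82
ee_pos: [0.4665, -0.0824, 0.1213]
eef_rot: [0.965, -0.003, 0.0, -0.263]
ft_force: [0.7, -0.1, -4.4]
width: 0.0044
```

```bash
python3 - <<'E'
from h import *
s=st()
for a,b in [(120,[.508,-.157,.04]),(120,[.508,-.157,.0])]:
    p,Rt=crock_ee(b,a); print(a,p.round(4)); off(p,Rt)
E
```

```text
t 16.825 p [ 0.4665 -0.0824  0.1213] F [ 0.7 -0.1 -4.4] w 0.0044
R [[1.0, -0.005, 0.002], [-0.006, -0.862, 0.507], [-0.001, -0.507, -0.862]] j [-0.349  0.374  0.953  1.876 -0.734  1.455  0.857]
120 [ 0.4623 -0.1379  0.1068]
xyz [-3.9, 55.3, -15.6] rot [-0.5, -0.1, -0.3] dist 57.6
120 [ 0.4623 -0.1379  0.0668]
xyz [-3.8, 75.5, 18.9] rot [-0.5, -0.1, -0.3] dist 77.9
```

Joints are comfortable. I'll move over the mat and hover.

Emit:
apply_moves(increments=[{"grip": 255,"xyz": [-1,14,-4],"rotation": [0,0,0]},{"grip": 255,"xyz": [-2,30,-8],"rotation": [0,0,0]},{"grip": 255,"xyz": [-4,45,-13],"rotation": [-0.3,0,0]},{"grip": 255,"xyz": [-4,55,-15],"rotation": [-0.5,0,-0.3]},{"grip": 255,"xyz": [-4,55,-15],"rotation": [-0.5,0,-0.3]}])

```text
time: 17.45
ee_pos: [0.462, -0.138, 0.1061]
eef_rot: [0.966, -0.001, 0.001, -0.258]
ft_force: [0.3, 0.2, -4.5]
width: 0.0045
```

```bash
python3 - <<'E'
from h import *
s=st()
c=cam('scene');cv2.imwrite('pics/s19.png',cv2.resize(c['img'][60:280,130:390],None,fx=2.7,fy=2.7))
c2=cam('top');cv2.imwrite('pics/t19.png',cv2.resize(c2['img'][120:300,190:430],None,fx=2.7,fy=2.7))
P=cloud(c); hsv=cv2.cvtColor(c['img'],cv2.COLOR_BGR2HSV); H,S,V=[hsv[...,i].astype(int) for i in range(3)]
m=((H<8)|(H>172))&(S>150)&(V>30)&(P[...,0]>.4)&(P[...,0]<.6)&(abs(P[...,1]+.16)<.1)&(P[...,2]>0)&(P[...,2]<.2)
q=P[m];print(q.min(0),q.max(0))
for a,b in [(120,[.508,-.157,.0])]:
    p,Rt=crock_ee(b,a); print(a,p.round(4)); off(p,Rt)
E
```

```text
t 17.45 p [ 0.462  -0.138   0.1061] F [ 0.3  0.2 -4.5] w 0.0045
R [[1.0, -0.001, 0.002], [-0.002, -0.867, 0.499], [0.001, -0.499, -0.867]] j [-0.222  0.465  0.943  1.823 -0.752  1.494  0.975]
[ 0.45801451 -0.20649633  0.03815676] [ 0.55904432 -0.10638314  0.15309293]
120 [ 0.4623 -0.1379  0.0668]
xyz [-0.0, 20.6, 33.8] rot [0.0, -0.1, 0.0] dist 39.6
```

View pics/s19.png

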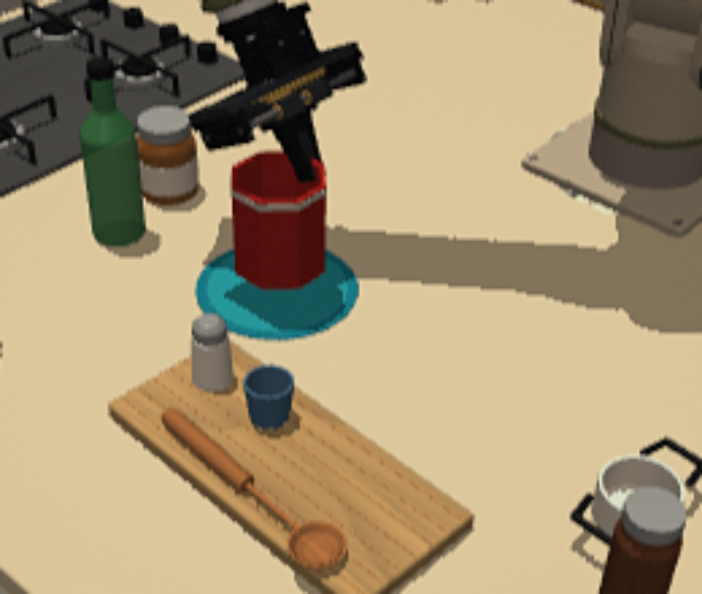

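View pics/t19.png

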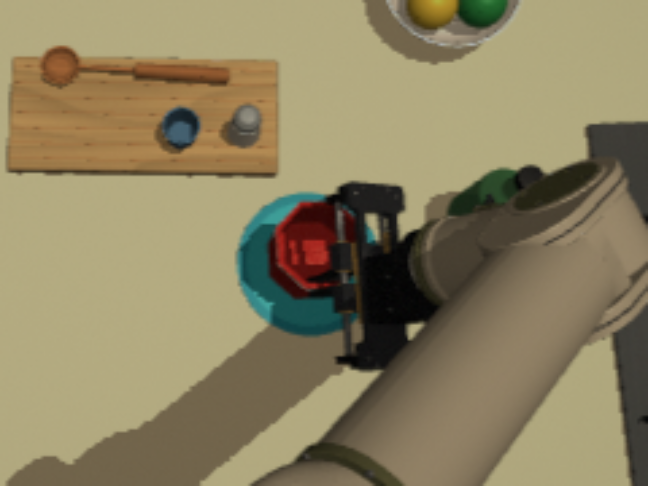

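The crock hovers over the mat about 40 mm up, with its base inside the mat outline. The wrist comes near the oil bottle, so I'll check that clearance before lowering.

```bash
python3 - <<'E'
from h import *
for n in ['top','scene']:
    c=cam(n); P=cloud(c); hsv=cv2.cvtColor(c['img'],cv2.COLOR_BGR2HSV); H,S,V=[hsv[...,i].astype(int) for i in range(3)]
    g=(H>40)&(H<90)&(S>80)&(P[...,0]>.5)&(P[...,0]<.62)&(P[...,1]<-.3)&(P[...,1]>-.45)
    og=P[g]; print(n,'oil',og.min(0).round(3),og.max(0).round(3))
    ax=np.array([.557,-.368])
    a=(~g)&(P[...,2]>.14)&(P[...,1]>-.6)&(P[...,1]<0)&(P[...,0]>.3)&(P[...,0]<.8)&(c['range_z']>0)
    q=P[a]; d=np.linalg.norm(q[:,:2]-ax,axis=1)
    for lo in np.arange(.14,.5,.04):
        k=(q[:,2]>=lo)&(q[:,2]<lo+.04)&(d>.034)
        if k.any(): i=np.argmin(d[k]); print(round(lo,2),d[k].min().round(3),q[k][i].round(3))
E
```

```text
top oil [ 0.545 -0.382  0.018] [ 0.584 -0.338  0.217]
0.14 0.175 [ 0.536 -0.195  0.149]
0.18 0.132 [ 0.535 -0.237  0.211]
0.22 0.147 [ 0.545 -0.222  0.221]
0.26 0.152 [ 0.496 -0.229  0.291]
0.3 0.126 [ 0.502 -0.254  0.322]
0.34 0.093 [ 0.506 -0.29   0.36 ]
0.38 0.051 [ 0.526 -0.327  0.415]
0.42 0.039 [ 0.528 -0.342  0.435]
0.46 0.047 [ 0.518 -0.341  0.463]
scene oil [ 0.535 -0.388 -0.001] [ 0.591 -0.335  0.206]
0.14 0.15 [ 0.549 -0.218  0.179]
0.18 0.134 [ 0.554 -0.234  0.209]
0.22 0.134 [ 0.479 -0.26   0.253]
0.26 0.109 [ 0.496 -0.278  0.3  ]
0.3 0.098 [ 0.497 -0.29   0.33 ]
0.34 0.076 [ 0.501 -0.317  0.379]
0.38 0.046 [ 0.526 -0.334  0.42 ]
0.42 0.04 [ 0.53  -0.339  0.434]
```

The arm is at least 10 cm from the bottle at bottle height. I'll lower.

Emit:
apply_moves(increments=[{"grip": 255,"xyz": [0,6,10],"rotation": [0,0,0]},{"grip": 255,"xyz": [0,12,20],"rotation": [0,0,0]},{"grip": 255,"xyz": [0,16,27],"rotation": [0,0,0]},{"grip": 255,"xyz": [0,18,30],"rotation": [0,0,0]},{"grip": 255,"xyz": [0,18,30],"rotation": [0,0,0]}])

```text
time: 18.27
ee_pos: [0.4623, -0.1374, 0.0713]
eef_rot: [0.966, -0.0, 0.001, -0.259]
ft_force: [0.2, -0.5, -5.3]
width: 0.0044
```

```bash
python3 - <<'E'
from h import *
s=st()
c=cam('scene');cv2.imwrite('pics/s20.png',cv2.resize(c['img'][100:230,160:340],None,fx=4,fy=4))
P=cloud(c); hsv=cv2.cvtColor(c['img'],cv2.COLOR_BGR2HSV); H,S,V=[hsv[...,i].astype(int) for i in range(3)]
m=((H<8)|(H>172))&(S>150)&(V>30)&(P[...,0]>.4)&(P[...,0]<.6)&(abs(P[...,1]+.16)<.1)&(P[...,2]>-.01)&(P[...,2]<.2)
q=P[m];print(q.min(0),q.max(0))
E
```

```text
t 18.275 p [ 0.4623 -0.1374  0.0713] F [ 0.2 -0.5 -5.3] w 0.0044
R [[1.0, 0.0, 0.002], [-0.001, -0.866, 0.5], [0.002, -0.5, -0.866]] j [-0.195  0.518  0.913  1.847 -0.792  1.449  1.024]
[ 0.4587208  -0.20554409  0.00383953] [ 0.55952198 -0.10565679  0.11891235]
```

View pics/s20.png

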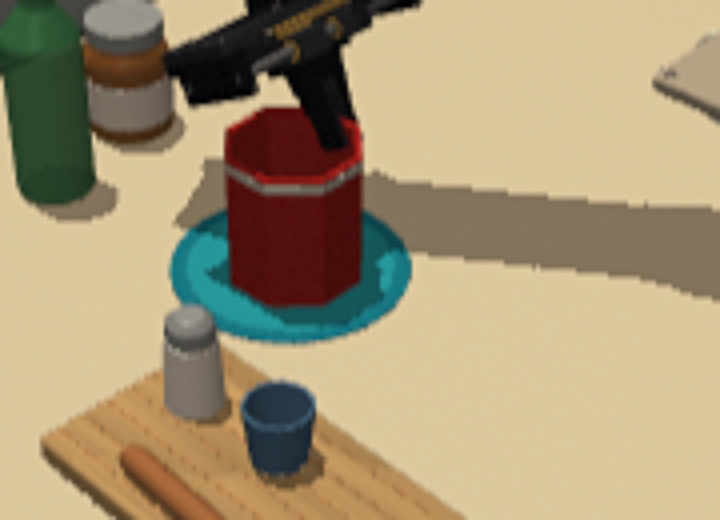

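Still about 4 mm up and upright. I'll lower it to contact.

Emit:
apply_moves(increments=[{"grip": 255,"xyz": [0,1,2],"rotation": [0,0,0]},{"grip": 255,"xyz": [0,2,4],"rotation": [0,0,0]},{"grip": 255,"xyz": [0,2,4],"rotation": [0,0,0]}])

```text
time: 18.7
ee_pos: [0.4625, -0.1372, 0.0671]
eef_rot: [0.966, 0.0, 0.001, -0.259]
ft_force: [0.2, 0.6, -3.8]
width: 0.0044
```

Emit:
apply_moves(increments=[{"grip": 255,"xyz": [0,1,2],"rotation": [0,0,0]},{"grip": 255,"xyz": [0,1,2],"rotation": [0,0,0]}])

```text
time: 18.95
ee_pos: [0.4625, -0.1373, 0.0666]
eef_rot: [0.966, 0.0, 0.002, -0.26]
ft_force: [-5.3, -1.7, 15.0]
width: 0.0045
```

Contact is made at +15 N. I'll release, then withdraw along the tool axis.

Emit:
apply_moves(increments=[{"grip": 180,"xyz": [0,0,0],"rotation": [0,0,0]},{"grip": 170,"xyz": [0,0,0],"rotation": [0,0,0]},{"grip": 170,"xyz": [0,0,0],"rotation": [0,0,0]}])

```text
time: 19.32
ee_pos: [0.4627, -0.1372, 0.0667]
eef_rot: [0.966, 0.0, 0.002, -0.26]
ft_force: [0.2, -0.4, 0.1]
width: 0.025
```

Emit:
apply_moves(increments=[{"grip": 170,"xyz": [0,0,-12],"rotation": [0,0,0]},{"grip": 170,"xyz": [0,0,-30],"rotation": [0,0,0]},{"grip": 170,"xyz": [0,-10,-60],"rotation": [0,0,0]},{"grip": 170,"xyz": [0,-30,-95],"rotation": [0,0,0]},{"grip": 170,"xyz": [0,-30,-95],"rotation": [0,0,0]}])

```text
time: 19.95
ee_pos: [0.4634, -0.1608, 0.1673]
eef_rot: [0.966, 0.0, 0.004, -0.259]
ft_force: [-0.9, -0.7, -1.3]
width: 0.0291
```

```bash
python3 - <<'E'
from h import *
s=st()
c=cam('scene');cv2.imwrite('pics/s21.png',cv2.resize(c['img'][60:290,130:440],None,fx=2.4,fy=2.4))
P=cloud(c); hsv=cv2.cvtColor(c['img'],cv2.COLOR_BGR2HSV); H,S,V=[hsv[...,i].astype(int) for i in range(3)]
m=((H<8)|(H>172))&(S>150)&(V>30)&(P[...,0]>.4)&(P[...,0]<.6)&(abs(P[...,1]+.16)<.1)&(P[...,2]>-.01)&(P[...,2]<.2)
q=P[m];print(q.min(0),q.max(0))
E
```

```text
t 19.95 p [ 0.4634 -0.1608  0.1673] F [-0.9 -0.7 -1.3] w 0.0291
R [[1.0, 0.003, 0.008], [-0.002, -0.866, 0.5], [0.009, -0.5, -0.866]] j [-0.207  0.419  0.98   1.732 -0.706  1.601  0.934]
[ 0.45907251 -0.20470576 -0.00102875] [ 0.56020767 -0.10429863  0.11330486]
```

View pics/s21.png

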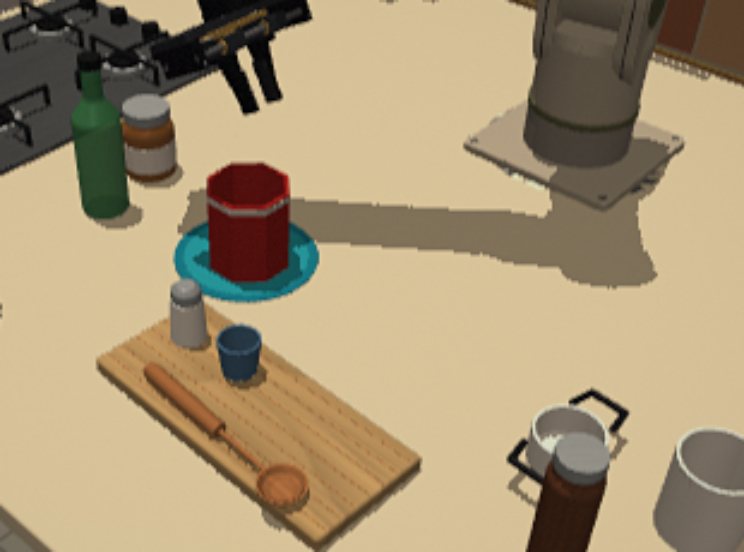

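The crock stands mouth-up on the mat. I'll raise the arm clear and do final checks.

Emit:
apply_moves(increments=[{"grip": 170,"xyz": [0,-25,-40],"rotation": [0,0,0]},{"grip": 170,"xyz": [-20,-50,-80],"rotation": [-8,0,0]},{"grip": 170,"xyz": [-40,-70,-100],"rotation": [-16,0,0]},{"grip": 170,"xyz": [-60,-100,-110],"rotation": [-24,0,0]},{"grip": 170,"xyz": [-60,-100,-110],"rotation": [-24,0,0]}])

```text
time: 20.62
ee_pos: [0.402, -0.1269, 0.3114]
eef_rot: [0.999, 0.001, 0.005, -0.052]
ft_force: [1.7, 1.0, -1.5]
width: 0.0288
```

```bash
python3 - <<'E'
from h import *
st()
for n in ['top','scene']:
    c=cam(n); cv2.imwrite(f'pics/{n}22.png',c['img']); P=cloud(c); img=c['img']; hsv=cv2.cvtColor(img,cv2.COLOR_BGR2HSV); H,S,V=[hsv[...,i].astype(int) for i in range(3)]
    m=((H<8)|(H>172))&(S>150)&(V>30)&(P[...,0]>.4)&(P[...,0]<.62)&(abs(P[...,1]+.16)<.1)&(P[...,2]>-.01)&(P[...,2]<.13)
    q=P[m]; t=q[q[:,2]>.104]; cc,rr=cv2.minEnclosingCircle(t[:,:2].astype(np.float32)); print(n,'rim',np.round(cc,4),round(rr,4),'zrange',q[:,2].min().round(4),q[:,2].max().round(4), 'rim z std',t[:,2].std().round(4))
    A=np.c_[t[:,:2]-t[:,:2].mean(0),np.ones(len(t))]; sl=np.linalg.lstsq(A,t[:,2],rcond=None)[0]; print(' rim slope deg',np.degrees(np.hypot(*sl[:2])).round(2))
    k=(P[...,2]>.04)&(P[...,2]<.105)&(P[...,0]>.63)&(P[...,0]<.72)&(P[...,1]<-.05)&(P[...,1]>-.125); q=P[k]; 
    for lo in (.04,.085): g=q[(q[:,2]>=lo)&(q[:,2]<lo+.012)]; print(' shaker',lo,g.mean(0).round(4), q[:,2].max().round(4))
    c0=dict(np.load(f'{n}0.npz')); P0=cloud(c0)
    for nm,x,y in [('eggcup',.673,-.011),('ramekin',.525,.305),('mug',.505,.45),('oil',.557,-.368),('jar',.455,-.39),('mill',.64,.365),('spoon',.75,.03)]:
        w=.12 if nm=='spoon' else .055
        f=lambda P:P[(P[...,2]>.028)&(abs(P[...,0]-x)<(.04 if nm=='spoon' else .06))&(abs(P[...,1]-y)<w)&(P[...,2]<.24)].mean(0)
        print(' ',nm,((f(P)-f(P0))*1000).round(1),'mm')
E
```

```text
t 20.625 p [ 0.402  -0.1269  0.3114] F [ 1.7  1.  -1.5] w 0.0288
R [[1.0, 0.003, 0.009], [0.002, -0.995, 0.103], [0.01, -0.103, -0.995]] j [-0.699 -0.302  0.801  1.772  0.111  1.581  0.084]
top rim [ 0.5052 -0.1561] 0.051 zrange -0.0003 0.1159 rim z std 0.0024
 rim slope deg 0.79
 shaker 0.04 [ 0.6574 -0.0849  0.0451] 0.0997
 shaker 0.085 [ 0.6705 -0.0887  0.092 ] 0.0997
  eggcup [-0.4 -0.2 -0.2] mm
  ramekin [-0.3 -0.4 -0.1] mm
  mug [-0.1 -0.1 -0.1] mm
  oil [ 8.7 -1.6 26.6] mm
  jar [nan nan nan] mm
  mill [ 0.  -0.2  0.1] mm
  spoon [-0.5 -0.8 -0.1] mm
scene rim [ 0.5091 -0.1553] 0.0509 zrange 0.0001 0.1137 rim z std 0.0021
 rim slope deg 1.57
 shaker 0.04 [ 0.6805 -0.0789  0.0459] 0.0974
 shaker 0.085 [ 0.6762 -0.085   0.0916] 0.0974
  eggcup [-0.1 -0.   0. ] mm
  ramekin [-0.1 -0.1 -0.1] mm
  mug [-0.1  0.  -0.3] mm
  oil [ 0.   0.1 -0.1] mm
  jar [-0.  0.  0.] mm
  mill [ 0.  -0.1 -0.1] mm
  spoon [-0.1  2.2 -0.2] mm<stdin>:13: RuntimeWarning: Mean of empty slice.
  ret = um.true_divide(
```

View pics/top22.png

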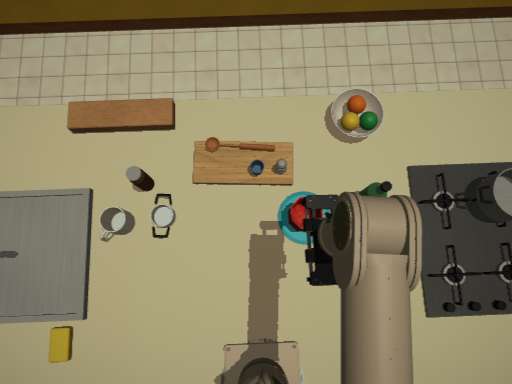

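View pics/scene22.png

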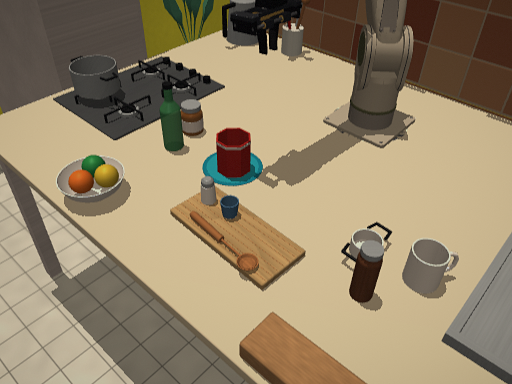

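Everything is in place. The scene view shows the crock at (234,152) on the mat and the shaker at (208,190) on the board. In the top view the arm merely hides the oil and jar. I'm handing in.

Emit:
apply_moves(increments=[{"grip": 170,"xyz": [0,0,0],"rotation": [0,0,0]},{"grip": 170,"xyz": [0,0,0],"rotation": [0,0,0]}])

```text
time: 20.98
ee_pos: [0.4021, -0.1268, 0.3115]
eef_rot: [0.999, 0.002, 0.005, -0.053]
ft_force: [0.3, -0.1, -0.1]
width: 0.029
```

```bash
python3 - <<'E'
from h import *
st(); print(r.close_job())
E
```

```text
t 20.975 p [ 0.4021 -0.1268  0.3115] F [ 0.3 -0.1 -0.1] w 0.029
R [[1.0, 0.004, 0.009], [0.003, -0.994, 0.105], [0.009, -0.105, -0.994]] j [-0.693 -0.298  0.799  1.771  0.107  1.581  0.089]
the job is handed in; nothing more can be done
None
```

I handed the job in at 21.0 s: the shaker stands on the board and the crock stands mouth-up on the mat. I carried the shaker over first. I then tipped the crock onto its side with a forward-and-up push, gripped its side wall at the mouth, turned it through 90° in the air and set it down.

**Last checks:**
- **Crock:** its centre is at about (0.507, −0.156), roughly 7 mm from the mat centre. Its foot is at height 0 and the slope fitted to the rim is 0.8–1.6°.
- **Shaker:** it stands upright on the board near (0.673, −0.087).
- **Other things:** all were within 1 mm of their start in the scene view, except the spoon, which read about 2 mm there and under 1 mm from above.
- **Arm:** it was clear of everything, with almost no force on the tool.

**Checks that failed or disagreed:**
- **Oil and jar from above:** the arm hid both in the top view, so those two readings (27 mm for the oil, none for the jar) are not valid. The scene view shows both unmoved.
- **Fingertips:** the cameras showed them about 26 mm behind the reported TCP, where the description says 8 mm ahead. I used the camera value for the crock, and the shaker was gripped near its top because of it.

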